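# Open the hand-over gate and slide the tray stack through

### The arm

A 7-joint arm with a two-finger parallel gripper is mounted at the origin on the work surface. World frame = base frame: x ahead of the robot, y to its left, z up, the work surface at z = 0. Lengths are in m, angles in rad, forces in N, time in s.
With the tool pointing down it reaches from about 0.375 to 0.925 m from the base axis. Payload 3.1 kg.
Tool frame: the origin (TCP) lies at the very end of the fingers, on their centre line; the grasp point (between the pads) lies 19 mm behind it; y points along the fingers, x is the direction in which the jaws open and shut, and the axes are right-handed (so a half turn about y gives the same grasp; the last joint's range is limited). The gripper opens to 85 mm and grips with 20 to 120 N. Pads are 22 mm wide; open, the fingers measure 114 mm over their backs; the gripper's body (76 mm by 85 mm) begins 54 mm behind the grasp point. The pads swing forward as they close: fully open they stand 13 mm farther back than shut.
Start: joints at [1.083, 0.383, 0.044, 1.598, -0.018, 1.161, -0.05], TCP at [0.247, -0.601, 0.231] pointing down, gripper open.
Joint ranges: [-2.61, 2.61], [-0.41, 2.15], [-1.48, 1.57], [0, 2.5], [-1.57, 4.71], [0.05, 1.97], [-2.85, 2.85]. Speed limits (rad/s): [2.79, 2.79, 3.14, 3.14, 3.14, 3.14, 3.14].

### API

Orientations are given as a 3x3 rotation matrix whose columns are the frame's x, y, z axes.
In Python, from rig import manip, snapshot gives the robot as it stands.
- The arm moves only by the shell command python3 -m creep 'ROWS' [FORCE]. ROWS is JSON, a list of rows, each a list of 3 entries, a list of its own where there are three numbers: the finger opening in mm, from 0 to 85.4, then the shift along the tool's x, y, z in mm, then the turn, a rotation vector about the tool's x, y, z in rad. A call has 1 to 10 rows; each row shifts and turns the commanded pose from where the row before left it, along the tool's axes as they then stand; what a row does not reach is not made up. A row lasts 1/12 s, in which the tool goes at most 41.7 mm and 7.16 degrees, less where a joint would pass 70% of its speed; a pose out of reach is approached as far as the arm can. A call with a gripper value outside its range is refused whole. The fingers move at their own pace and stop on an object; FORCE is the grip in N (left out, the last holds). Time passes only in rows, so rows that do not move let the fingers close. It gives the time, the measured TCP pose, the force and the opening at its end, in the units of the state.
- manip.get_obs(): the state, without advancing time (a new reading comes with each control period).
- snapshot(name): name is "scene" or "side" or "wrist"; returns a dict with "pixels" (400x640x3 uint8, red, green, blue), "camera_matrix" (3x3 intrinsics, pixels), "k1" (the pictures are not rectified: a ray, as slopes to the right and down, at radius r is drawn at 1 + k1 r^2 times it, then the intrinsics apply), "rvec" (rotation vector, rad) and "tvec" (3), from world to camera coordinates, as OpenCV has them; the wrist camera has in their place "hand_eye" (4x4, takes a point from camera to tool coordinates, whose origin is the TCP and whose axes are the tool frame's). Camera axes: x right, y down, z forward; pixel columns grow to the right and rows downward; lengths in m; the calibration is good to about 2 mm. A picture is of the moment at which its call begins: read the wrist's pose just before it. There is no depth.
- manip.sign_off(): hands the job in, once; it reports no verdict.
The state is a dict: "time_s": time; "joints": joint angles; "qd": joint speeds; "joint_efforts": joint torques, N m; "tool_pos": TCP position; "tool_rot": TCP orientation; "contact_force": force on the tool from outside, world axes, zero at the start; "moment": the same for the moment, N m; "gripper_width": finger opening in m.
Only numpy, scipy, OpenCV 4.12 (cv2) and the standard library are available. Lean on these libraries where they do the work, as an engineer would, in place of code of your own. Each camera call takes 0.05 s, during which the arm holds its last target.

### The job

Push the counterweighted barrier arm up past its balance point so that it stays raised by itself, then push the stack of clear trays along the lane, through the open gate, until it rests against the end stop. Only push: do not lift or tip the stack, and leave the other things on the bench where they are.

Things in the scene. Friction and masses are not known exactly. Their poses are not given: they have to be found in the camera images.
- gate: Fixed hand-over lane with gate. Origin on the bench (z = 0), mid-lane, straight under the lowered barrier arm; y runs along the lane in the direction of travel (robot's left), x across it, away from the robot. Two aluminium guide rails 12 mm high, 10 mm wide, centred at x = -85 and +85 mm (160 mm clear between), run from y = -290 to +210 mm. Blue tape beside them is only marking.
- lane_stop (a point): end stop closing the lane: centre of its face at bench level, at x = 0, y = +200 mm of the gate. An aluminium bar across the lane, 180 mm long, 14 mm thick, 40 mm high; fixed
- gate_arm (a joint): barrier arm, 18 mm aluminium tube with steel counterweight, in rad: 0 = down, level across the lane, axis 85 mm above the bench (start); 1.45 = raised, nearly upright, at its stop. The free end rises from the lane's near side, up and away from the robot, in the gate's x-z plane. Below about 0.65 rad it falls back; above, it swings on to 1.45 and stays. Under 2 N up at the free end moves it.
- gate_hinge (a point): the arm's hinge axis (parallel to the gate's y), at x = +160, y = 0, z = 85 mm of the gate; fixed. Held between two upright plates 110 mm high, 50 mm along x, 74 mm apart over their outsides, on a 75 x 90 mm foot. The counterweight, a dark steel block 40 x 44 x 34 mm, sits 42 mm above and 40 mm behind it when the arm is down
- gate_arm_end (a point): the barrier arm's free end: centre of the end face of its black rubber sleeve (21 mm thick, 60 mm long), 260 mm from the hinge; turns with the arm. When down it is at x = -100, y = 0, z = 85 mm of the gate, with free space all round and below it down to the rail
- stack: loose stack of five clear trays clipped together, small grey chips on top: one rigid block 110 mm (its x, across the lane) by 130 mm (its y, along the lane) by 95 mm high, 0.35 to 0.8 kg, too tall to pass under the lowered arm. Origin at the centre of its underside. Starts in the lane on the -y side of the arm; against the end stop its origin is at y = +135 mm of the gate
- tweezers: steel tweezers lying flat, 127 mm long along its x, 9 mm high; bystander. Origin at its underside.
- calculator: white desk calculator lying flat, 75 x 120 x 12 mm; bystander. Origin at its underside.
- jar: clear screw-top jar with black cap standing beyond the lane, 48 mm across, 55 mm high; bystander. Origin at its underside.
- cup: small white open cup, 60 mm across, 50 mm high; bystander. Origin at its underside.
- bottle: white plastic bottle standing, 60 mm across, 130 mm high; bystander. Origin at its underside.
- bin: clear open tray with six compartments, 90 x 120 x 40 mm; bystander. Origin at its underside.
- driver: small screwdriver lying flat, 140 mm long along its x; bystander. Origin at its underside.
There are look-alikes about, which are no part of the job. Of the things like the stack, leave any that is blue; of the rest the larger one is meant.

How it is judged:
On the way, in this order (a step that is already met when the one before it is completed fails the run):
1. the barrier arm is up past its balance point and stays raised (value of joint gate_arm above 1.3 rad and velocity of joint gate_arm between -0.1 and 0.1 rad/s), for 0.3 s.
2. the tray stack has gone through the gate to the end stop (value of joint gate_arm above 1.3 rad and y of stack in the frame of gate above 0.12 m and x of stack in the frame of gate between -0.035 and 0.035 m and height (world z) of stack below 0.006 m and angle between stack's own z axis and vertical below 0.05 rad), for 0.2 s.
At the end, for the whole second after the job is handed in: The barrier arm stands raised (joint above 1.3 rad) and the tray stack stands flat in the lane beyond it, at rest, within 15 mm of the end stop (all of step 2 and linear speed of stack below 0.02 m/s); the robot touches nothing.
It fails at once if the tray stack is lifted off the bench or tipped (height (world z) of stack above 0.012 m or angle between stack's own z axis and vertical above 0.2 rad).
It fails at once if the tray stack goes under the barrier arm before the arm is up (y of stack in the frame of gate above -0.05 m and value of joint gate_arm below 1.2 rad).
It fails at once if one of the other loose things is moved by more than 30 mm (distance of any of tweezers, calculator, jar, cup, bottle, bin, driver from where it was at the start of the episode above 0.03 m).
It also fails if it takes over 67 s, if anything falls off the work surface, if the arm or the gripper's body presses on something with over 40 N, if the wrist force passes 120 N, or if a joint passes its speed limit or range.

## Working session

There is one attempt and no reset: what is moved stays moved. The work goes in short steps, Python scripts to look and compute and a shell command to move; the robot and the scene stay as the last step left them, time stands still between calls to the robot, and variables do not carry over. Pictures are saved under pics/ and viewed, and the job is handed in when it is done.

```bash
ls; mkdir -p pics; cat > h.py <<'E'
import numpy as np,cv2
from rig import manip,snapshot
def grab(n,f):
    s=snapshot(n); cv2.imwrite('pics/'+f,s['pixels'][:,:,::-1]); return s
def cam(s):
    R=cv2.Rodrigues(np.array(s['rvec'],float))[0]; t=np.array(s['tvec'],float).ravel(); return R,t
def ray(s,uv):
    K=np.array(s['camera_matrix']);d=np.array([(uv[0]-K[0,2])/K[0,0],(uv[1]-K[1,2])/K[1,1]])
    # invert x*(1+k1 r^2)
    p=d.copy()
    for _ in range(50): p=d/(1+s['k1']*(p@p))
    return np.array([p[0],p[1],1.])
def onplane(s,uv,z):
    R,t=cam(s);o=-R.T@t;d=R.T@ray(s,uv); return o+d*(z-o[2])/d[2]
def proj(s,P):
    R,t=cam(s);c=R@np.array(P)+t;p=c[:2]/c[2];p=p*(1+s['k1']*(p@p));K=np.array(s['camera_matrix']);return np.array([K[0,0]*p[0]+K[0,2],K[1,1]*p[1]+K[1,2]])
E
python3 - <<'E'
from h import *
import pickle
S={n:grab(n,n+'0.png') for n in('scene','side','wrist')}
pickle.dump(S,open('s0.pkl','wb'))
o=manip.get_obs();print(o)
for n in('scene','side'):
    R,t=cam(S[n]);print(n,-R.T@t,R[2],S[n]['k1'])
E
```

```text
pics
{'time_s': 0.15, 'joints': array([ 1.08317618,  0.38362789,  0.04385523,  1.59925415, -0.01790904,
        1.16120968, -0.04987952]), 'qd': array([ 0.00196069, -0.00258342, -0.0005371 , -0.00532041, -0.00109895,
        0.00026866,  0.00131502]), 'joint_efforts': array([ 1.99774913e-03, -4.34053338e+01,  1.02696106e+00, -2.49981093e+01,
        1.07610365e-02,  7.27519422e-03,  1.09674776e-07]), 'tool_pos': array([ 0.2467217 , -0.60053132,  0.2301695 ]), 'tool_rot': array([[ 3.80097120e-01, -8.94493390e-04,  9.24946149e-01],
       [-9.24944189e-01,  1.90717055e-03,  3.80098159e-01],
       [-2.10402535e-03, -9.99997781e-01, -1.02446426e-04]]), 'contact_force': array([ 1.52153671,  0.89340745, -0.34079206]), 'moment': array([ 0.0054363 , -0.0125731 , -0.00211542]), 'gripper_width': 0.08551251660604031}
scene [ 1.25964714 -0.50310373  1.05039629] [-0.5109646   0.39924969 -0.76125874] -0.06354087300997607
side [-0.08724767  0.62456833  0.95428136] [ 0.52870984 -0.47623687 -0.70261252] -0.13425753081151107
```

View pics/scene0.png

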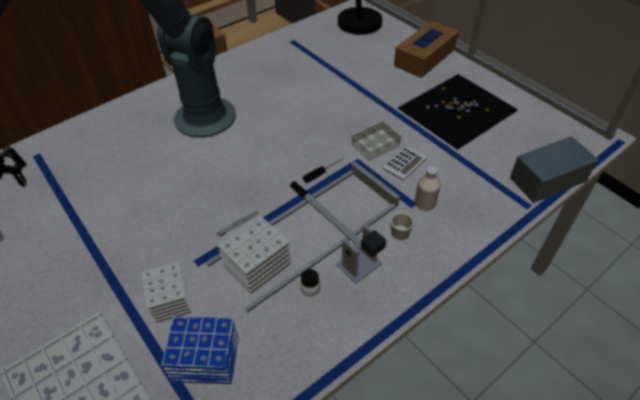

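View pics/side0.png

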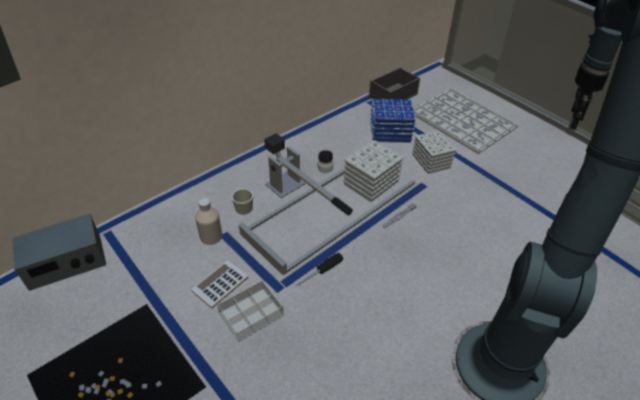

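View pics/wrist0.png

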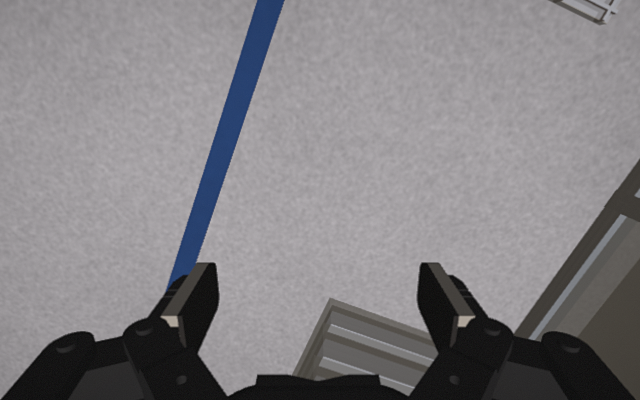

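The scene view shows the lane around (310,220), the larger clear stack at (255,250), the smaller clear one at (165,290) and the blue one at (200,350). The sleeve end is near (298,188) and the end stop near (375,185). I'll enlarge the picture to get accurate pixels.

```bash
python3 - <<'E'
import cv2
a=cv2.imread('pics/scene0.png')[140:320,190:450];cv2.imwrite('pics/sc0z.png',cv2.resize(a,None,fx=3,fy=3,interpolation=cv2.INTER_CUBIC))
a=cv2.imread('pics/side0.png')[120:290,190:450];cv2.imwrite('pics/si0z.png',cv2.resize(a,None,fx=3,fy=3,interpolation=cv2.INTER_CUBIC))
E
```

```text
(no output)
```

View pics/sc0z.png

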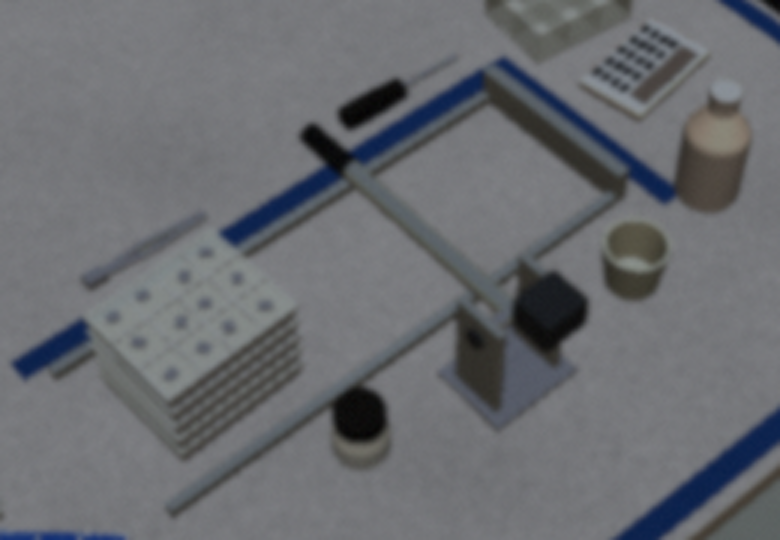

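View pics/si0z.png

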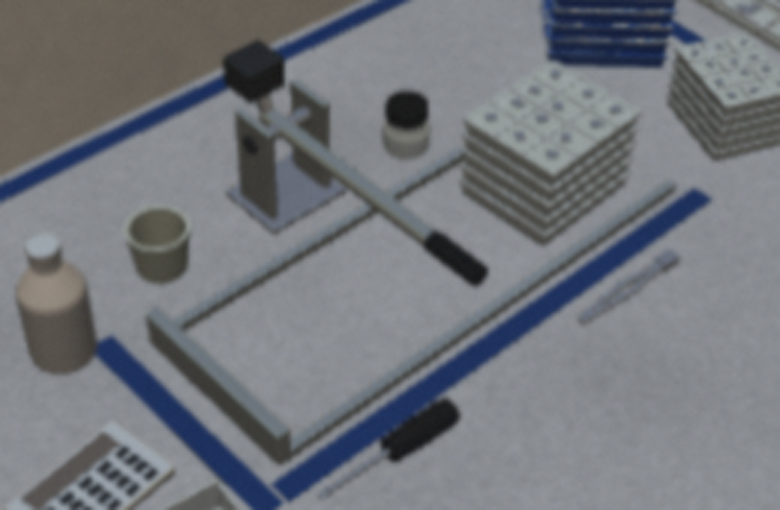

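```bash
python3 - <<'E'
from h import *
import pickle
S=pickle.load(open('s0.pkl','rb'))
sc=lambda u,v:(190+(u+.5)/3-.5,140+(v+.5)/3-.5)
si=lambda u,v:(190+(u+.5)/3-.5,120+(v+.5)/3-.5)
def tri(a,b):
    A=[];B=[]
    for s,uv in((S['scene'],a),(S['side'],b)):
        R,t=cam(s);o=-R.T@t;d=R.T@ray(s,uv);d/=np.linalg.norm(d);M=np.eye(3)-np.outer(d,d);A.append(M);B.append(M@o)
    A_=sum(A);P=np.linalg.solve(A_,sum(B));return P,[np.linalg.norm(A[i]@P-B[i]) for i in(0,1)]
print('armend',tri(sc(311,131),si(477,275)))
print('sleeve inner',tri(sc(347,165),si(433,242)))
pr=lambda n,p:print(n,np.round(p,4))
# rails z=.012
pr('near rail -y end sc',onplane(S['scene'],sc(60,370),.012))
pr('near rail at stop sc',onplane(S['scene'],sc(490,100),.012))
pr('far rail -y end sc',onplane(S['scene'],sc(173,505),.012))
pr('far rail at stop sc',onplane(S['scene'],sc(612,196),.012))
pr('near rail -y end si',onplane(S['side'],si(672,186),.012))
pr('near rail at stop si',onplane(S['side'],si(294,443),.012))
pr('far rail at stop si',onplane(S['side'],si(186,323),.012))
# stop top corners z=.04
for p in((490,68),(628,175),(487,80),(616,184)): pr('stop sc %s'%(p,),onplane(S['scene'],sc(*p),.04))
for p in((155,312),(289,433),(277,443),(150,320)): pr('stop si %s'%(p,),onplane(S['side'],si(*p),.04))
for p in((207,237),(299,303),(178,398),(85,318)): pr('stack sc',onplane(S['scene'],sc(*p),.095))
for p in((556,68),(638,117),(548,180),(466,122)): pr('stack si',onplane(S['side'],si(*p),.095))
for p in((205,216),(88,283)): pr('tweez sc',onplane(S['scene'],sc(*p),.005))
for p in((678,257),(583,320)): pr('tweez si',onplane(S['side'],si(*p),.005))
for p in((345,115),(405,85),(457,57)): pr('driver sc',onplane(S['scene'],sc(*p),.008))
for p in((457,410),(390,455),(322,495)): pr('driver si',onplane(S['side'],si(*p),.008))
E
```

```text
armend (array([ 0.49205865, -0.001924  ,  0.08549899]), [np.float64(0.0011634165037435057), np.float64(0.0011634165037435664)])
sleeve inner (array([ 0.54444704, -0.00108292,  0.08520886]), [np.float64(0.0022536705015020887), np.float64(0.00225367050150216)])
near rail -y end sc [ 0.5181 -0.2883  0.012 ]
near rail at stop sc [0.5093 0.1918 0.012 ]
far rail -y end sc [ 0.6838 -0.2851  0.012 ]
far rail at stop sc [0.6712 0.1971 0.012 ]
near rail -y end si [ 0.5077 -0.2844  0.012 ]
near rail at stop si [0.4981 0.1922 0.012 ]
far rail at stop si [0.6622 0.1832 0.012 ]
stop sc (490, 68) [0.4974 0.201  0.04  ]
stop sc (628, 175) [0.6783 0.2064 0.04  ]
stop sc (487, 80) [0.5078 0.1882 0.04  ]
stop sc (616, 184) [0.6792 0.1907 0.04  ]
stop si (155, 312) [0.6673 0.2094 0.04  ]
stop si (289, 433) [0.491  0.2019 0.04  ]
stop si (277, 443) [0.4892 0.2154 0.04  ]
stop si (150, 320) [0.6623 0.218  0.04  ]
stack sc [ 0.54   -0.1443  0.095 ]
stack sc [ 0.642 -0.126  0.095]
stack sc [ 0.656  -0.2493  0.095 ]
stack sc [ 0.5471 -0.2648  0.095 ]
stack si [ 0.6412 -0.2465  0.095 ]
stack si [ 0.5398 -0.2529  0.095 ]
stack si [ 0.5316 -0.1239  0.095 ]
stack si [ 0.6368 -0.1224  0.095 ]
tweez sc [ 0.4506 -0.098   0.005 ]
tweez sc [ 0.4489 -0.2205  0.005 ]
tweez si [ 0.4428 -0.2202  0.005 ]
tweez si [ 0.445  -0.0933  0.005 ]
driver sc [0.4334 0.075  0.008 ]
driver sc [0.4385 0.1444 0.008 ]
driver sc [0.4408 0.2085 0.008 ]
driver si [0.4404 0.0645 0.008 ]
driver si [0.441  0.1382 0.008 ]
driver si [0.4456 0.2055 0.008 ]
```

The stack, gate and arm end agree with the given sizes: the arm end triangulates to z = 85 mm and the lane width is about 160 mm. The gate is at about (0.592, 0.000) with yaw about +0.02, and the stack centre is at about (0.592, -0.19).

The plan is to point the closed fingers 45° forward and down, put them under the sleeve end from the robot's side, and follow its arc. First I move clear of everything.

```bash
python3 -m creep '[[0,[-27,1,20],[0,0,0]],[0,[-27,1,20],[0,0,0]],[0,[-27,1,20],[0,0,0]],[0,[-27,1,20],[0,0,0]],[0,[-27,1,20],[0,0,0]],[0,[-27,1,20],[0,0,0]],[0,[-27,1,20],[0,0,0]],[0,[-27,1,20],[0,0,0]],[0,[-27,1,20],[0,0,0]]]'
```

```text
time_s: 0.9
tool_pos: [0.321, -0.3063, 0.222]
tool_rot: [[0.38, -0.0, 0.925], [-0.925, 0.0, 0.38], [-0.0, -1.0, -0.0]]
contact_force: [0.6, 0.7, 0.3]
gripper_width: 0.0
```

```bash
python3 -m creep '[[0,[-28,2,21],[0,0,0]],[0,[-28,2,21],[0,0,0]],[0,[-28,2,21],[0,0,0]],[0,[-28,2,21],[0,0,0]],[0,[-28,2,21],[0,0,0]],[0,[-28,2,21],[0,0,0]],[0,[-28,2,21],[0,0,0]],[0,[-28,2,21],[0,0,0]],[0,[-28,2,21],[0,0,0]],[0,[0,0,0],[0,0,0]]]'; 
python3 - <<'E'
from h import *
from scipy.spatial.transform import Rotation as Ro
o=manip.get_obs();R=o['tool_rot'];print(o['tool_pos'],o['joints'].round(3))
th=np.pi/4;s,c=np.sin(th),np.cos(th)
G=np.array([[0,s,c],[-1,0,0],[0,-c,s]]);print(np.linalg.det(G))
Z=np.array([[0,0,1],[-1,0,0],[0,-1,0]])
print(Ro.from_matrix(R.T@Z).as_rotvec(),Ro.from_matrix(Z.T@G).as_rotvec())
E
```

```text
time_s: 1.73
tool_pos: [0.4014, 0.0042, 0.2047]
tool_rot: [[0.39, 0.002, 0.921], [-0.921, 0.003, 0.39], [-0.002, -1.0, 0.003]]
contact_force: [0.9, 0.3, 0.3]
gripper_width: 0.0003
[0.40142624 0.00416147 0.20466153] [ 0.476 -0.052 -0.564  2.162 -0.036  1.022 -1.238]
1.0
[-0.00259982  0.40085313 -0.00259012] [0.78539816 0.         0.        ]
```

```bash
python3 -m creep '[[0,[0,0,0],[0,0.1,0]],[0,[0,0,0],[0,0.1,0]],[0,[0,0,0],[0,0.1,0]],[0,[0,0,0],[0,0.1,0]],[0,[0,0,0],[0.12,0,0]],[0,[0,0,0],[0.12,0,0]],[0,[0,0,0],[0.12,0,0]],[0,[0,0,0],[0.12,0,0]],[0,[0,0,0],[0.12,0,0]],[0,[0,0,0],[0.12,0,0]]]'; python3 -m creep '[[0,[0,0,0],[0.065,0,0]],[0,[0,0,0],[0,0,0]]]'; 
python3 - <<'E'
from h import *
o=manip.get_obs();print(o['tool_pos'],o['joints'].round(3))
E
```

```text
time_s: 2.57
tool_pos: [0.444, 0.0006, 0.2217]
tool_rot: [[-0.001, 0.61, 0.792], [-1.0, 0.002, -0.002], [-0.003, -0.792, 0.61]]
contact_force: [-0.9, 1.6, -0.2]
gripper_width: -0.0004
time_s: 2.73
tool_pos: [0.4584, -0.0023, 0.2273]
tool_rot: [[-0.009, 0.648, 0.762], [-1.0, -0.003, -0.008], [-0.003, -0.762, 0.648]]
contact_force: [-0.6, -0.9, 0.3]
gripper_width: 0.0003
[ 0.45843691 -0.00232726  0.22729186] [ 0.745 -0.411 -0.738  2.5   -0.82   0.324 -0.927]
```

```bash
python3 -m creep '[[0,[0,23,-22],[0,0,0]],[0,[0,23,-22],[0,0,0]],[0,[0,23,-22],[0,0,0]],[0,[0,23,-22],[0,0,0]],[0,[0,0,0],[0,0,0]]]'; 
python3 - <<'E'
from h import *
o=manip.get_obs();print(o['tool_pos'],o['joints'].round(3))
E
```

```text
time_s: 3.15
tool_pos: [0.4752, 0.0012, 0.1549]
tool_rot: [[-0.0, 0.62, 0.784], [-1.0, 0.001, -0.001], [-0.001, -0.784, 0.62]]
contact_force: [0.6, -0.0, -0.4]
gripper_width: -0.0003
[0.47524788 0.00122023 0.15494001] [ 1.391 -0.353 -1.36   2.501 -1.529  0.297 -0.231]
```

The forward tilt this close to the base runs into the joint 2 and joint 4 limits. Instead I'll reach under the sleeve from the free +y side, tilted sideways. First I back off upward, straighten the tool and turn the jaw across the lane.

```bash
python3 -m creep '[[0,[-20,-20,16],[0,0,0]],[0,[-20,-20,16],[0,0,0]],[0,[-20,-20,16],[0,0,0]],[0,[-20,-20,16],[0,0,0]],[0,[0,0,0],[-0.11,0,0]],[0,[0,0,0],[-0.11,0,0]],[0,[0,0,0],[-0.11,0,0]],[0,[0,0,0],[-0.11,0,0]],[0,[0,0,0],[-0.11,0,0]],[0,[0,0,0],[-0.11,0,0]]]'; 
python3 - <<'E'
from h import *
from scipy.spatial.transform import Rotation as Ro
o=manip.get_obs();print(o['tool_pos'],o['joints'].round(3))
D=np.array([[1,0,0],[0,0,1],[0,-1,0]])
print(Ro.from_matrix(o['tool_rot'].T@D).as_rotvec())
E
```

```text
time_s: 3.98
tool_pos: [0.4421, 0.0399, 0.2337]
tool_rot: [[0.004, 0.061, 0.998], [-1.0, 0.002, 0.004], [-0.002, -0.998, 0.061]]
contact_force: [-0.7, -0.4, 0.4]
gripper_width: -0.0003
[0.44206163 0.03993288 0.23372093] [ 1.583 -0.411 -1.477  2.061 -0.472  1.103 -1.253]
[-0.04976095 -1.56647514  0.0463004 ]
```

```bash
python3 -m creep '[[0,[-20,-5,28],[0,0,0]],[0,[-20,-5,28],[0,0,0]],[0,[-20,-5,28],[0,0,0]],[0,[0,0,0],[0,-0.12,0]],[0,[0,0,0],[0,-0.12,0]],[0,[0,0,0],[0,-0.12,0]],[0,[0,0,0],[0,-0.12,0]],[0,[0,0,0],[0,-0.12,0]],[0,[0,0,0],[0,-0.12,0]],[0,[0,0,0],[0,-0.12,0]]]';python3 -m creep '[[0,[0,0,0],[0,-0.12,0]],[0,[0,0,0],[0,-0.12,0]],[0,[0,0,0],[0,-0.12,0]],[0,[0,0,0],[0,-0.12,0]],[0,[0,0,0],[0,-0.12,0]],[0,[0,0,0],[0,-0.12,0]]]';
python3 - <<'E'
from h import *
from scipy.spatial.transform import Rotation as Ro
o=manip.get_obs();print(o['tool_pos'],o['joints'].round(3))
th=np.radians(52);s,c=np.sin(th),np.cos(th)
D=np.array([[1,0,0],[0,-s,c],[0,-c,-s]])
print(Ro.from_matrix(o['tool_rot'].T@D).as_rotvec())
E
```

```text
time_s: 4.82
tool_pos: [0.4735, 0.0918, 0.2817]
tool_rot: [[0.747, 0.106, 0.656], [-0.66, 0.007, 0.751], [0.075, -0.994, 0.075]]
contact_force: [-0.1, 0.3, 0.4]
gripper_width: -0.0001
time_s: 5.32
tool_pos: [0.4735, 0.0918, 0.2817]
tool_rot: [[0.994, 0.106, 0.001], [-0.001, 0.007, 1.0], [0.106, -0.994, 0.007]]
contact_force: [-0.0, 0.0, 0.3]
gripper_width: 0.0002
[0.47351227 0.09175228 0.28170032] [ 1.503 -0.409 -1.473  1.954 -0.457  1.156  0.188]
[-0.91363054 -0.04913314  0.09815748]
```

```bash
python3 -m creep '[[0,[25,0,0],[0,0,0.02]],[0,[25,0,0],[0,0,0.02]],[0,[25,0,0],[0,0,0.02]],[0,[25,0,0],[0,0,0.02]],[0,[0,0,0],[0,0,0.02]],[0,[0,0,0],[0,0,0]]]';
python3 - <<'E'
from h import *
o=manip.get_obs();print(o['tool_pos'],o['joints'].round(3))
E
```

```text
time_s: 5.82
tool_pos: [0.4882, 0.0778, 0.3282]
tool_rot: [[0.997, 0.076, 0.004], [-0.006, 0.022, 1.0], [0.076, -0.997, 0.022]]
contact_force: [-0.0, 0.6, -0.5]
gripper_width: -0.0001
[0.48822862 0.07779385 0.32819425] [ 1.591 -0.411 -1.475  1.847 -0.459  1.286  0.224]
```

```bash
python3 -m creep '[[0,[5,3,-36],[0,0,0]],[0,[5,3,-36],[0,0,0]],[0,[5,3,-36],[0,0,0]],[0,[5,3,-36],[0,0,0]],[0,[5,3,-36],[0,0,0]],[0,[5,3,-36],[0,0,0]],[0,[5,3,-36],[0,0,0]],[0,[5,3,-36],[0,0,0]],[0,[5,3,-36],[0,0,0]],[0,[5,3,-36],[0,0,0]]]';
python3 - <<'E'
from h import *
o=manip.get_obs();print(o['tool_pos'],o['joints'].round(3))
E
```

```text
time_s: 6.65
tool_pos: [0.4479, -0.2473, 0.3317]
tool_rot: [[0.989, 0.146, 0.006], [-0.005, -0.004, 1.0], [0.146, -0.989, -0.003]]
contact_force: [-0.1, 0.5, -0.1]
gripper_width: 0.0001
[ 0.44794115 -0.24729129  0.33165382] [ 2.299 -0.411 -1.479  1.843 -0.539  1.268  0.946]
```

Joints 2 and 3 are sitting on their limits. I'll identify the kinematics from the logged poses so I can unwind this deliberately.

```bash
cat > kin.py <<'E'
import numpy as np
from scipy.optimize import least_squares
from scipy.spatial.transform import Rotation as Ro
D=[([1.08317618,0.38362789,0.04385523,1.59925415,-0.01790904,1.16120968,-0.04987952],[0.2467217,-0.60053132,0.2301695],[[.38009712,-.00089,.924946],[-.924944,.001907,.380098],[-.0021,-1,-.0001]]),
([0.476,-0.052,-0.564,2.162,-0.036,1.022,-1.238],[0.40142624,0.00416147,0.20466153],[[0.39,0.002,0.921],[-0.921,0.003,0.39],[-0.002,-1.0,0.003]]),
([0.745,-0.411,-0.738,2.5,-0.82,0.324,-0.927],[0.45843691,-0.00232726,0.22729186],[[-0.009,0.648,0.762],[-1.0,-0.003,-0.008],[-0.003,-0.762,0.648]]),
([1.391,-0.353,-1.36,2.501,-1.529,0.297,-0.231],[0.47524788,0.00122023,0.15494001],[[-0.0,0.62,0.784],[-1.0,0.001,-0.001],[-0.001,-0.784,0.62]]),
([1.583,-0.411,-1.477,2.061,-0.472,1.103,-1.253],[0.44206163,0.03993288,0.23372093],[[0.004,0.061,0.998],[-1.0,0.002,0.004],[-0.002,-0.998,0.061]]),
([1.503,-0.409,-1.473,1.954,-0.457,1.156,0.188],[0.47351227,0.09175228,0.28170032],[[0.994,0.106,0.001],[-0.001,0.007,1.0],[0.106,-0.994,0.007]]),
([1.591,-0.411,-1.475,1.847,-0.459,1.286,0.224],[0.48822862,0.07779385,0.32819425],[[0.997,0.076,0.004],[-0.006,0.022,1.0],[0.076,-0.997,0.022]]),
([2.299,-0.411,-1.479,1.843,-0.539,1.268,0.946],[0.44794115,-0.24729129,0.33165382],[[0.989,0.146,0.006],[-0.005,-0.004,1.0],[0.146,-0.989,-0.003]])]
AX='zyzyzyz'
def fk(q,p,sg,full=False):
    # p: h, L1, ex, L2, wx, L3, yaw0, toolyaw + lateral
    h,L1,e1,e2,L2,w1,L3,o1,o2,o3,y0,y7=p
    R=Ro.from_euler('z',y0).as_matrix();P=np.array([0,0,h]);pts=[P]
    off={1:[0,o1,0],2:[e1,o2,L1],4:[e2,0,L2],6:[w1,o3,L3]}
    for i in range(7):
        R=R@Ro.from_euler(AX[i],sg[i]*q[i]).as_matrix()
        if i in off: P=P+R@np.array(off[i]);pts.append(P)
    R=R@Ro.from_euler('z',y7).as_matrix()
    # z forward along tool -> tool frame x,y(fwd),z
    T=R@np.array([[1,0,0],[0,0,-1],[0,1,0]])
    return (P,T,pts) if full else (P,T)
if __name__=='__main__':
    import itertools,pickle
    best=None
    for sgn in itertools.product([1,-1],repeat=4):
        sg=[sgn[0],1,sgn[1],1,sgn[2],1,sgn[3]]
        def res(p):
            r=[]
            for q,t,M in D:
                P,T=fk(q,p,sg);r+=list((P-t)*5)+list((T-np.array(M)).ravel())
            return r
        for y0,y7 in itertools.product([0,np.pi/2,np.pi,-np.pi/2],repeat=2):
            s=least_squares(res,[.3,.4,0,0,.4,0,.3,0,0,0,y0,y7],max_nfev=60)
            if best is None or s.cost<best[0]: best=(s.cost,sg,s.x)
    print(best[0],best[1],best[2].round(4));pickle.dump((best[1],best[2]),open('kin.pkl','wb'))
E
time python3 kin.py
```

```text
8.92212161293791e-06 [-1, 1, -1, 1, -1, 1, -1] [ 3.0100e-01  4.9060e-01  1.0000e-04  1.0000e-04  5.0660e-01 -2.0000e-04
  3.2330e-01 -2.1600e-02 -1.9500e-02 -1.0000e-04 -2.0000e-04 -3.1417e+00]
real	5m57.851s
user	5m50.246s
sys	0m0.364s
```

```bash
cat > sim.py <<'E'
import numpy as np,pickle
from kin import fk,D,Ro
sg,p=pickle.load(open('kin.pkl','rb'))
LO=np.array([-2.61,-.41,-1.48,0,-1.57,.05,-2.85]);HI=np.array([2.61,2.15,1.57,2.5,4.71,1.97,2.85])
def F(q): return fk(q,p,sg)
def jac(q):
    P,T=F(q);J=np.zeros((6,7));e=1e-6
    for i in range(7):
        d=np.array(q,float);d[i]+=e;P2,T2=F(d)
        J[:3,i]=(P2-P)/e;J[3:,i]=Ro.from_matrix(T2@T.T).as_rotvec()/e
    return J
def ik(q,P,T,n=15,lam=1e-3,ang=1.):
    q=np.array(q,float)
    for _ in range(n):
        P0,T0=F(q);e=np.r_[P-P0,Ro.from_matrix(T@T0.T).as_rotvec()]
        if np.abs(e).max()<1e-5:break
        J=jac(q);dq=J.T@np.linalg.solve(J@J.T+lam**2*np.eye(6),e)
        m=np.abs(dq).max()
        q=np.clip(q+dq*min(1,.2/m),LO,HI)
    return q,np.linalg.norm(e[:3]),np.linalg.norm(e[3:])
def run(q,rows,sub=1):
    P,T=F(q)
    for r in rows:
        P=P+T@(np.array(r[1])/1e3);T=T@Ro.from_rotvec(r[2]).as_matrix()
        q,a,b=ik(q,P,T)
        if a>1e-3 or b>5e-3:
            P,T=F(q)
    return q,a,b
E
python3 - <<'E'
from sim import *
q=np.array(D[0][0])
print(F(q)[0])
rows=[[0,[-27,1,20],[0,0,0]]]*9+[[0,[-28,2,21],[0,0,0]]]*9
q,a,b=run(q,rows);print(q.round(3),a,b,'expected',D[1][0])
rows=[[0,[0,0,0],[0,.1,0]]]*4+[[0,[0,0,0],[.12,0,0]]]*6+[[0,[0,0,0],[.065,0,0]]]
q,a,b=run(D[1][0],rows);print(q.round(3),a,b,'expected',D[2][0])
E
```

```text
[ 0.24670493 -0.60055267  0.23012216]
[ 0.482 -0.053 -0.554  2.164 -0.035  1.024 -1.235] 3.4296200067994463e-06 3.3506660011548035e-06 expected [0.476, -0.052, -0.564, 2.162, -0.036, 1.022, -1.238]
[ 0.239 -0.41  -0.379  2.5   -0.448  0.146 -1.325] 0.03279862937384788 0.03381362958503107 expected [0.745, -0.411, -0.738, 2.5, -0.82, 0.324, -0.927]
```

```bash
cat >> sim.py <<'E'
h,L1,e1,e2,L2,w1,L3,o1,o2,o3,y0,y7=p
def rz(a):c,s=np.cos(a),np.sin(a);return np.array([[c,-s,0],[s,c,0],[0,0,1]])
def ry(a):c,s=np.cos(a),np.sin(a);return np.array([[c,0,s],[0,1,0],[-s,0,c]])
E0=rz(y7)@np.array([[1,0,0],[0,0,-1],[0,1,0.]])
OFF={1:np.array([0,o1,0]),2:np.array([e1,o2,L1]),4:np.array([e2,0,L2]),6:np.array([w1,o3,L3])}
def FJ(q):
    R=rz(y0);P=np.array([0,0,h]);ax=[];org=[]
    for i in range(7):
        z=(i%2==0);ax.append(R[:,2 if z else 1]*sg[i]);org.append(P)
        R=R@(rz if z else ry)(sg[i]*q[i])
        if i in OFF:P=P+R@OFF[i]
    J=np.zeros((6,7))
    for i in range(7):J[:3,i]=np.cross(ax[i],P-org[i]);J[3:,i]=ax[i]
    return P,R@E0,J
def F(q):a=FJ(q);return a[0],a[1]
def lg(R):return Ro.from_matrix(R).as_rotvec()
def ik(q,P,T,n=12):
    q=np.array(q,float)
    for _ in range(n):
        P0,T0,J=FJ(q);e=np.r_[P-P0,lg(T@T0.T)]
        if np.abs(e).max()<1e-4:break
        dq=J.T@np.linalg.solve(J@J.T+1e-6*np.eye(6),e)
        q=np.clip(q+dq*min(1,.2/np.abs(dq).max()),LO,HI)
    return q,np.linalg.norm(e[:3]),np.linalg.norm(e[3:])
def line(q,P1,T1,n=None):
    """straight move; returns q, ok, min margin, max joint step"""
    P0,T0=F(q);w=lg(T0.T@T1)
    if n is None:n=int(max(np.linalg.norm(P1-P0)/.03,np.linalg.norm(w)/.1,1))+1
    mm=9;ok=True;Q=[q]
    for k in range(1,n+1):
        q,a,b=ik(q,P0+(P1-P0)*k/n,T0@Ro.from_rotvec(w*k/n).as_matrix())
        Q.append(q);mm=min(mm,(q-LO).min(),(HI-q).min())
        if a>5e-4 or b>5e-3: ok=False;break
    return q,ok,mm,np.abs(np.diff(Q,axis=0)).max()
def latTool(th,yaw=0): # tool x=+x; tool y=(0,sin th,-cos th)
    s,c=np.sin(th),np.cos(th);return rz(yaw)@np.array([[1,0,0],[0,s,c],[0,-c,s]])
def barrier(q,th=-.87,off=(0,-.013,-.039)):
    T=latTool(th);r=[];pc=np.array([.517,.001,.085]);t=pc+np.array(off)-[0,0,.015]
    pre=t-T[:,1]*.12
    seq=[pre,t]+[np.array([.752-.235*np.cos(a),.001,.085+.235*np.sin(a)])+np.array(off) for a in(0,.2,.4,.6,.8,1.)]
    mm=9
    for s in seq:
        q,ok,m,st=line(q,s,T);mm=min(mm,m)
        if not ok:return q,False,mm
    return q,True,mm
E
cat > srch.py <<'E'
from sim import *
q0=np.array([2.299,-0.411,-1.479,1.843,-0.539,1.268,0.946])
rng=np.random.default_rng(0);best=[]
import time;t0=time.time()
# is there any feasible from a healthy posture?
q,ok,m,st=line(np.array(D[0][0]),np.array([.517,.08,.25]),latTool(0));print('healthy pre',q.round(2),ok,m)
for th in(-.6,-.87,-1.1):print(th,barrier(q,th))
while time.time()-t0<200:
    q=q0;W=[];bad=False;mm=9
    for k in range(rng.integers(1,3)):
        r=rng.uniform(.45,.85);a=rng.uniform(-1.9,.6);P=np.array([r*np.cos(a),r*np.sin(a),rng.uniform(.2,.5)]);th=rng.uniform(-.6,.6);yw=rng.uniform(-1.8,1.5)
        q,ok,m,st=line(q,P,latTool(th,yw));W.append((P.round(3),round(th,2),round(yw,2)))
        if not ok or st>.25:bad=True;break
    if bad:continue
    mm0=(np.minimum(q-LO,HI-q)).min()
    q,ok,m,st=line(q,np.array([.517,.12,.3]),latTool(-.4))
    if not ok:continue
    q2,ok,m2=barrier(q)
    if ok:best.append((min(mm0,m,m2),W,q.round(2)))
best.sort(key=lambda b:-b[0])
print(len(best))
for b in best[:6]:print(b)
E
python3 srch.py
```

```text
healthy pre [ 0.34  0.18 -0.63  1.85  0.11  1.15 -0.33] True 0.4170471384489716
-0.6 (array([ 0.04104037,  0.46619846, -0.48316679,  1.62196965,  0.75696209,
        1.44859981, -0.65788157]), True, np.float64(0.5214001865201296))
-0.87 (array([-0.11021384,  0.55321384, -0.416047  ,  1.61435542,  0.93316637,
        1.60737475, -0.78679621]), True, np.float64(0.36262524612121316))
-1.1 (array([-0.22471929,  0.64211247, -0.34259271,  1.60514127,  1.05261449,
        1.74061665, -0.86404719]), True, np.float64(0.2293833489710011))
42
(np.float64(0.2899263297989323), [(array([ 0.277, -0.443,  0.494]), -0.23, 1.36), (array([ 0.808, -0.25 ,  0.277]), 0.46, -0.75)], array([ 0.21,  0.31, -0.87,  1.71,  0.55,  1.51, -0.77]))
(np.float64(0.27235942407785174), [(array([ 0.227, -0.433,  0.399]), -0.55, 1.12), (array([ 0.711, -0.222,  0.332]), 0.12, 1.14)], array([ 0.24,  0.32, -0.9 ,  1.7 ,  0.56,  1.52, -0.78]))
(np.float64(0.26998363444420037), [(array([ 0.071, -0.581,  0.366]), -0.21, 0.72), (array([ 0.763, -0.195,  0.279]), -0.02, 1.29)], array([ 0.26,  0.34, -0.94,  1.7 ,  0.58,  1.53, -0.79]))
(np.float64(0.25454924708003857), [(array([ 0.15 , -0.536,  0.463]), -0.13, 1.19), (array([ 0.767, -0.19 ,  0.421]), -0.15, 0.72)], array([ 0.3 ,  0.35, -0.99,  1.7 ,  0.6 ,  1.54, -0.81]))
(np.float64(0.2508606740587058), [(array([-0.22 , -0.741,  0.408]), -0.44, 0.89), (array([ 0.415, -0.698,  0.397]), 0.31, -1.45)], array([ 0.31,  0.36, -1.  ,  1.7 ,  0.6 ,  1.54, -0.81]))
(np.float64(0.24486349961134524), [(array([ 0.094, -0.697,  0.223]), -0.56, 1.43), (array([ 0.511, -0.431,  0.253]), 0.2, -1.05)], array([ 0.32,  0.37, -1.02,  1.7 ,  0.61,  1.55, -0.82]))
```

Unwinding works in the model, and the model reproduces the arm's motions. The healthy sideways-tilt posture has wide joint margins. A helper will turn a target into identical rows.

```bash
cat > plan.py <<'E'
from sim import *
def const(T0,P0,P1,T1,n):
    w=lg(T0.T@T1)/n;S=sum(Ro.from_rotvec(w*k).as_matrix() for k in range(n))
    return np.linalg.solve(S,T0.T@(P1-P0))*1e3,w
def plan(q,P1,T1,n=None,show=True):
    P0,T0=F(q);P1=np.array(P1,float)
    ang=np.linalg.norm(lg(T0.T@T1));
    if n is None:n=int(max(np.linalg.norm(P1-P0)/.034,ang/.11,1))+1
    v,w=const(T0,P0,P1,T1,n);v=v.round(1);w=w.round(3)
    P,T=P0,T0;Q=[q];ok=True;zs=[];rs=[]
    for k in range(n):
        P=P+T@(v/1e3);T=T@Ro.from_rotvec(w).as_matrix();q,a,b=ik(q,P,T);Q.append(q);ok&=(a<1e-3 and b<1e-2);zs.append(P[2]);rs.append(P.round(3))
    Q=np.array(Q)
    if show:print(n,'x',v.tolist(),w.tolist(),'ok',ok,'mar',round(min((Q-LO).min(),(HI-Q).min()),3),'maxstep',np.abs(np.diff(Q,axis=0)).max().round(3),'(lim .163) end',P.round(4),'mid',rs[n//2],'q',q.round(2).tolist())
    return q,ok
E
python3 - <<'E'
from plan import *
from rig import manip
q=manip.get_obs()['joints']
q,_=plan(q,[.2,-.45,.4],latTool(-.3,1.2))
q,_=plan(q,[.72,-.2,.35],latTool(0,1.2))
q,_=plan(q,[.517,.12,.28],latTool(-.5))
print(barrier(q))
q=manip.get_obs()['joints']
q,_=plan(q,[.227,-.433,.4],latTool(-.55,1.12))
q,_=plan(q,[.711,-.222,.332],latTool(.12,1.14))
q,_=plan(q,[.517,.12,.28],latTool(-.5))
print(barrier(q))
E
```

```text
12 x [-27.1, -8.1, -5.2] [-0.014, -0.101, -0.005] ok True mar -0.001 maxstep 0.151 (lim .163) end [ 0.2003 -0.4507  0.3997] mid [ 0.273 -0.333  0.364] q [1.85, -0.14, -0.56, 1.85, -0.33, 1.25, 2.57]
18 x [23.4, 6.3, -21.3] [0.017, 0.0, 0.0] ok True mar 0.267 maxstep 0.116 (lim .163) end [ 0.7203 -0.1994  0.3496] mid [ 0.491 -0.312  0.387] q [0.73, 0.68, -0.92, 1.12, 0.51, 1.57, 1.13]
12 x [3.5, -2.0, 34.1] [-0.037, 0.098, 0.025] ok True mar 0.39 maxstep 0.211 (lim .163) end [0.5171 0.12   0.2808] mid [ 0.551 -0.037  0.335] q [0.19, 0.4, -0.92, 1.71, 0.67, 1.58, -0.88]
(array([ 0.07431285,  0.61677905, -0.67841818,  1.60431103,  1.04427508,
        1.70641508, -0.84146739]), True, np.float64(0.2635849237600443))
11 x [-25.7, -8.1, -7.6] [-0.037, -0.102, -0.017] ok False mar -0.001 maxstep 0.171 (lim .163) end [ 0.2266 -0.4327  0.3996] mid [ 0.304 -0.324  0.36 ] q [1.67, -0.27, -0.33, 2.03, -0.59, 1.07, 2.66]
16 x [24.9, 9.4, -20.5] [0.042, -0.001, -0.0] ok True mar 0.142 maxstep 0.146 (lim .163) end [ 0.712  -0.2231  0.3329] mid [ 0.505 -0.318  0.391] q [0.7, 0.74, -0.87, 1.03, 0.49, 1.68, 1.11]
12 x [4.0, -1.6, 35.2] [-0.046, 0.094, 0.018] ok True mar 0.29 maxstep 0.214 (lim .163) end [0.5176 0.1199 0.2801] mid [ 0.548 -0.044  0.334] q [0.18, 0.39, -0.91, 1.71, 0.67, 1.58, -0.88]
(array([ 0.0676563 ,  0.61371743, -0.66853319,  1.60466076,  1.03978673,
        1.70225497, -0.83942727]), True, np.float64(0.26774503019750884))
```

```bash
python3 -m creep '[[0,[-27,-8,-5],[-0.014,-0.1,-0.005]],[0,[-27,-8,-5],[-0.014,-0.1,-0.005]],[0,[-27,-8,-5],[-0.014,-0.1,-0.005]],[0,[-27,-8,-5],[-0.014,-0.1,-0.005]],[0,[-27,-8,-5],[-0.014,-0.1,-0.005]],[0,[-27,-8,-5],[-0.014,-0.1,-0.005]]]';python3 -m creep '[[0,[-27,-8,-5],[-0.014,-0.1,-0.005]],[0,[-27,-8,-5],[-0.014,-0.1,-0.005]],[0,[-27,-8,-5],[-0.014,-0.1,-0.005]],[0,[-27,-8,-5],[-0.014,-0.1,-0.005]],[0,[-27,-8,-5],[-0.014,-0.1,-0.005]],[0,[-27,-8,-5],[-0.014,-0.1,-0.005]]]'
python3 - <<'E'
from plan import *
from rig import manip
o=manip.get_obs();q=o['joints'];print(q.round(3),o['tool_pos'].round(3))
q,_=plan(q,[.72,-.2,.35],latTool(0,1.2),18)
q,_=plan(q,[.517,.12,.28],latTool(-.5),16)
print(barrier(q))
E
```

```text
time_s: 7.15
tool_pos: [0.2935, -0.3117, 0.3565]
tool_rot: [[0.816, 0.198, -0.544], [0.565, -0.071, 0.822], [0.124, -0.978, -0.17]]
contact_force: [0.3, 0.2, 0.6]
gripper_width: -0.0001
time_s: 7.65
tool_pos: [0.199, -0.4471, 0.3958]
tool_rot: [[0.366, 0.278, -0.888], [0.93, -0.098, 0.353], [0.011, -0.956, -0.294]]
contact_force: [0.9, -0.7, 1.6]
gripper_width: 0.0
[ 1.835 -0.141 -0.545  1.857 -0.333  1.243  2.563] [ 0.199 -0.447  0.396]
18 x [23.3, 6.1, -21.3] [0.017, -0.0, 0.001] ok True mar 0.263 maxstep 0.116 (lim .163) end [ 0.7201 -0.2021  0.3475] mid [ 0.49  -0.311  0.385] q [0.72, 0.68, -0.91, 1.12, 0.52, 1.57, 1.12]
16 x [2.3, -1.8, 25.7] [-0.028, 0.073, 0.018] ok True mar 0.39 maxstep 0.158 (lim .163) end [0.5174 0.1199 0.2791] mid [ 0.555 -0.046  0.335] q [0.18, 0.4, -0.92, 1.71, 0.68, 1.58, -0.89]
(array([ 0.07145421,  0.61545562, -0.67416799,  1.60446109,  1.04234177,
        1.70462157, -0.8405904 ]), True, np.float64(0.26537843309907183))
```

The unwinding works as predicted. Next is the second leg.

```bash
python3 -m creep '[[0,[23,6,-21],[0.017,0,0]],[0,[23,6,-21],[0.017,0,0]],[0,[23,6,-21],[0.017,0,0]],[0,[23,6,-21],[0.017,0,0]],[0,[23,6,-21],[0.017,0,0]],[0,[23,6,-21],[0.017,0,0]],[0,[23,6,-21],[0.017,0,0]],[0,[23,6,-21],[0.017,0,0]],[0,[23,6,-21],[0.017,0,0]]]';python3 -m creep '[[0,[23,6,-21],[0.017,0,0]],[0,[23,6,-21],[0.017,0,0]],[0,[23,6,-21],[0.017,0,0]],[0,[23,6,-21],[0.017,0,0]],[0,[23,6,-21],[0.017,0,0]],[0,[23,6,-21],[0.017,0,0]],[0,[23,6,-21],[0.017,0,0]],[0,[23,6,-21],[0.017,0,0]],[0,[23,6,-21],[0.017,0,0]]]'
python3 - <<'E'
from plan import *
from rig import manip
o=manip.get_obs();q=o['joints'];print(q.round(3),o['tool_pos'].round(3))
q,_=plan(q,[.517,.12,.28],latTool(-.5),18)
print(barrier(q))
E
```

```text
time_s: 8.4
tool_pos: [0.4601, -0.3263, 0.39]
tool_rot: [[0.371, 0.138, -0.918], [0.929, -0.048, 0.368], [0.006, -0.989, -0.146]]
contact_force: [0.0, -0.7, 0.1]
gripper_width: -0.0
time_s: 9.15
tool_pos: [0.7164, -0.204, 0.3522]
tool_rot: [[0.37, -0.004, -0.929], [0.929, 0.005, 0.37], [0.003, -1.0, 0.006]]
contact_force: [-0.0, 0.5, 1.1]
gripper_width: 0.0002
[ 0.734  0.666 -0.912  1.126  0.505  1.572  1.131] [ 0.716 -0.204  0.352]
18 x [2.2, -1.3, 22.8] [-0.025, 0.065, 0.017] ok True mar 0.382 maxstep 0.141 (lim .163) end [0.5186 0.1195 0.2782] mid [ 0.554 -0.048  0.337] q [0.18, 0.41, -0.91, 1.71, 0.68, 1.59, -0.89]
(array([ 0.07077276,  0.61514206, -0.67315596,  1.60449689,  1.0418822 ,
        1.70419558, -0.84038153]), True, np.float64(0.26580442032206175))
```

```bash
python3 -m creep '[[0,[2,-1,23],[-0.025,0.065,0.017]],[0,[2,-1,23],[-0.025,0.065,0.017]],[0,[2,-1,23],[-0.025,0.065,0.017]],[0,[2,-1,23],[-0.025,0.065,0.017]],[0,[2,-1,23],[-0.025,0.065,0.017]],[0,[2,-1,23],[-0.025,0.065,0.017]],[0,[2,-1,23],[-0.025,0.065,0.017]],[0,[2,-1,23],[-0.025,0.065,0.017]],[0,[2,-1,23],[-0.025,0.065,0.017]]]';python3 -m creep '[[0,[2,-1,23],[-0.025,0.065,0.017]],[0,[2,-1,23],[-0.025,0.065,0.017]],[0,[2,-1,23],[-0.025,0.065,0.017]],[0,[2,-1,23],[-0.025,0.065,0.017]],[0,[2,-1,23],[-0.025,0.065,0.017]],[0,[2,-1,23],[-0.025,0.065,0.017]],[0,[2,-1,23],[-0.025,0.065,0.017]],[0,[2,-1,23],[-0.025,0.065,0.017]],[0,[2,-1,23],[-0.025,0.065,0.017]],[0,[0,0,0],[0,0,0]]]'
python3 - <<'E'
from plan import *
from rig import manip
o=manip.get_obs();q=o['joints'];print(q.round(3),o['tool_pos'].round(3))
T=latTool(-.87);t=np.array([.517,.001,.085])+[0,-.013,-.054]
q,_=plan(q,t-T[:,1]*.12,T)
q,_=plan(q,t,T)
for a in (0,.2,.4,.6,.8,.95):
    q,_=plan(q,np.array([.752-.235*np.cos(a),.001-.013,.085-.039+.235*np.sin(a)]),T)
E
```

```text
time_s: 9.9
tool_pos: [0.5606, -0.0703, 0.3409]
tool_rot: [[0.829, 0.079, -0.554], [0.554, -0.249, 0.794], [-0.075, -0.965, -0.25]]
contact_force: [1.4, 1.1, 0.1]
gripper_width: -0.0004
time_s: 10.73
tool_pos: [0.5113, 0.123, 0.2718]
tool_rot: [[1.0, 0.001, -0.004], [0.004, -0.482, 0.876], [-0.001, -0.876, -0.482]]
contact_force: [-0.9, 1.1, 0.1]
gripper_width: -0.0001
[ 0.183  0.403 -0.929  1.73   0.674  1.572 -0.901] [0.511 0.123 0.272]
5 x [1.2, 31.4, 13.0] [-0.073, 0.001, 0.0] ok True mar 0.321 maxstep 0.077 (lim .163) end [0.517  0.0801 0.1083] mid [0.515 0.104 0.172] q [-0.08, 0.74, -0.71, 1.8, 0.99, 1.65, -1.22]
4 x [-0.0, 30.1, -0.1] [-0.0, -0.0, 0.0] ok True mar 0.321 maxstep 0.041 (lim .163) end [ 0.5172 -0.0121  0.0308] mid [0.517 0.011 0.05 ] q [0.02, 0.81, -0.63, 1.9, 1.12, 1.49, -1.26]
2 x [-0.1, -4.9, -5.8] [-0.001, -0.001, 0.001] ok True mar 0.467 maxstep 0.013 (lim .163) end [ 0.517  -0.0121  0.046 ] mid [ 0.517 -0.012  0.046] q [0.03, 0.78, -0.64, 1.9, 1.11, 1.5, -1.24]
2 x [2.4, -15.1, -17.8] [0.0, 0.0, -0.0] ok True mar 0.431 maxstep 0.039 (lim .163) end [ 0.5218 -0.0119  0.0926] mid [ 0.522 -0.012  0.093] q [0.05, 0.7, -0.67, 1.9, 1.07, 1.54, -1.17]
2 x [6.9, -14.4, -17.2] [0.0, 0.0, -0.0] ok True mar 0.391 maxstep 0.04 (lim .163) end [ 0.5356 -0.0121  0.1375] mid [ 0.536 -0.012  0.137] q [0.07, 0.64, -0.69, 1.86, 1.04, 1.58, -1.09]
2 x [11.2, -13.3, -15.7] [0.0, 0.0, -0.0] ok True mar 0.348 maxstep 0.043 (lim .163) end [ 0.558  -0.012   0.1786] mid [ 0.558 -0.012  0.179] q [0.08, 0.61, -0.69, 1.8, 1.02, 1.62, -1.0]
2 x [15.1, -11.6, -13.7] [0.0, 0.0, -0.0] ok True mar 0.304 maxstep 0.044 (lim .163) end [ 0.5882 -0.012   0.2145] mid [ 0.588 -0.012  0.215] q [0.08, 0.6, -0.69, 1.71, 1.03, 1.67, -0.92]
2 x [13.5, -7.3, -8.7] [0.0, 0.0, -0.0] ok True mar 0.273 maxstep 0.039 (lim .163) end [ 0.6152 -0.012   0.2372] mid [ 0.615 -0.012  0.237] q [0.08, 0.61, -0.68, 1.63, 1.04, 1.7, -0.86]
```

```bash
python3 -m creep '[[0,[1,31,13],[-0.073,0,0]],[0,[1,31,13],[-0.073,0,0]],[0,[1,31,13],[-0.073,0,0]],[0,[1,31,13],[-0.073,0,0]],[0,[1,31,13],[-0.073,0,0]],[0,[0,0,0],[0,0,0]]]'
python3 - <<'E'
from h import *
a=grab('scene','sc1.png')['pixels'][100:340,150:500,::-1];b=grab('side','si1.png')['pixels'][80:320,180:530,::-1]
cv2.imwrite('pics/v1.png',cv2.resize(np.hstack([a,b]),None,fx=1.14,fy=1.14))
o=manip.get_obs();print(o['tool_pos'],o['contact_force'])
E
```

```text
time_s: 11.23
tool_pos: [0.5132, 0.0719, 0.1037]
tool_rot: [[1.0, -0.01, -0.01], [-0.001, -0.769, 0.639], [-0.014, -0.639, -0.769]]
contact_force: [-0.4, -1.4, -2.0]
gripper_width: 0.0
[0.51749663 0.07502941 0.11242119] [ 1.11873252 -0.36330823  1.83307694]
```

View pics/v1.png

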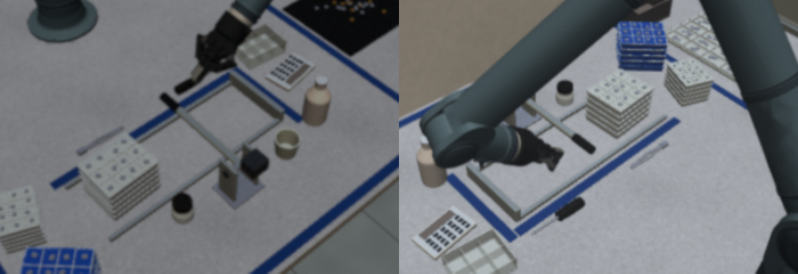

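The fingers are beside the sleeve on its +y side, with the tip at about (185,90) in the left half. I slide in under the sleeve next.

```bash
python3 -m creep '[[0,[0,20,1],[0,0,0]],[0,[0,20,1],[0,0,0]],[0,[0,20,1],[0,0,0]],[0,[0,20,1],[0,0,0]],[0,[0,18,1],[0,0,0]],[0,[0,18,1],[0,0,0]],[0,[0,0,0],[0,0,0]],[0,[0,0,0],[0,0,0]]]'
python3 - <<'E'
from h import *
a=grab('scene','sc2.png')['pixels'][140:260,230:400,::-1];b=grab('side','si2.png')['pixels'][120:240,250:420,::-1]
cv2.imwrite('pics/v2.png',cv2.resize(np.hstack([a,b]),None,fx=2.3,fy=2.3,interpolation=cv2.INTER_CUBIC))
o=manip.get_obs();print(o['tool_pos'],o['contact_force'])
E
```

```text
time_s: 12.0
tool_pos: [0.519, -0.0094, 0.0353]
tool_rot: [[1.0, -0.001, 0.006], [-0.005, -0.763, 0.647], [0.004, -0.647, -0.763]]
contact_force: [-0.4, 0.2, 0.3]
gripper_width: -0.0001
[ 0.51935887 -0.007106    0.03522525] [-0.87794502  0.05360947  0.46709501]
```

View pics/v2.png

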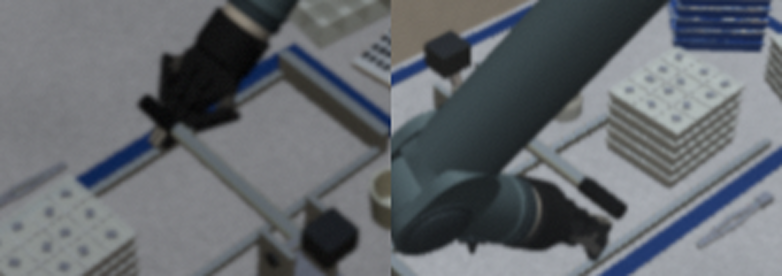

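In the left half the finger tips emerge on the -y side under the sleeve at about (160,140), and the arm is still level. Now I lift along its arc.

```bash
python3 -m creep '[[0,[0,-4,-5],[0,0,0]],[0,[0,-4,-5],[0,0,0]],[0,[1,-7.5,-9],[0,0,0]],[0,[1,-7.5,-9],[0,0,0]],[0,[1,-7.5,-9],[0,0,0]],[0,[1,-7.5,-9],[0,0,0]],[0,[3.5,-7,-8.5],[0,0,0]],[0,[3.5,-7,-8.5],[0,0,0]],[0,[3.5,-7,-8.5],[0,0,0]],[0,[3.5,-7,-8.5],[0,0,0]]]'
python3 - <<'E'
from h import *
a=grab('scene','sc3.png')['pixels'][140:260,230:400,::-1];b=grab('side','si3.png')['pixels'][120:240,250:420,::-1]
cv2.imwrite('pics/v3.png',cv2.resize(np.hstack([a,b]),None,fx=2.3,fy=2.3,interpolation=cv2.INTER_CUBIC))
o=manip.get_obs();print(o['tool_pos'],o['contact_force'])
E
```

```text
time_s: 12.93
tool_pos: [0.5369, -0.0098, 0.1392]
tool_rot: [[1.0, 0.0, 0.004], [-0.002, -0.762, 0.648], [0.003, -0.648, -0.762]]
contact_force: [0.9, 1.7, -0.6]
gripper_width: 0.0001
[ 0.53835165 -0.01013444  0.14053555] [ 0.92723536 -0.04907711 -0.13973967]
```

View pics/v3.png

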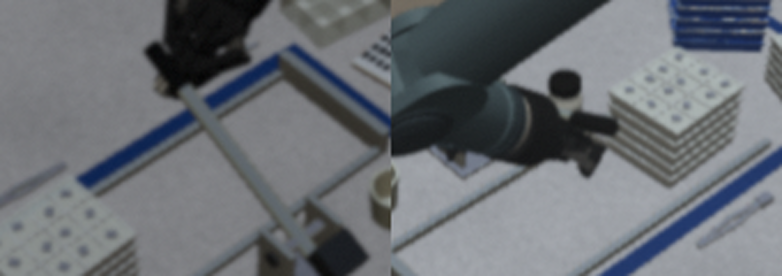

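The arm is rising on the fingers: the sleeve end is at about (160,55) in the left half and the counterweight is coming down. I carry on past the balance point.

```bash
python3 -m creep '[[0,[5.5,-6.5,-8],[0,0,0]],[0,[5.5,-6.5,-8],[0,0,0]],[0,[5.5,-6.5,-8],[0,0,0]],[0,[5.5,-6.5,-8],[0,0,0]],[0,[7.5,-6,-7],[0,0,0]],[0,[7.5,-6,-7],[0,0,0]],[0,[7.5,-6,-7],[0,0,0]],[0,[7.5,-6,-7],[0,0,0]],[0,[9,-5,-6],[0,0,0]],[0,[9,-5,-6],[0,0,0]]]'
python3 -m creep '[[0,[0,0,0],[0,0,0]],[0,[0,0,0],[0,0,0]],[0,[0,0,0],[0,0,0]]]'
python3 - <<'E'
from h import *
a=grab('scene','sc4.png')['pixels'][100:300,200:450,::-1];b=grab('side','si4.png')['pixels'][80:280,200:450,::-1]
cv2.imwrite('pics/v4.png',cv2.resize(np.hstack([a,b]),None,fx=1.6,fy=1.6,interpolation=cv2.INTER_CUBIC))
o=manip.get_obs();print(o['tool_pos'],o['contact_force'])
E
```

```text
time_s: 13.87
tool_pos: [0.6069, -0.0111, 0.2328]
tool_rot: [[1.0, -0.001, 0.004], [-0.003, -0.762, 0.647], [0.003, -0.647, -0.762]]
contact_force: [-0.6, -0.1, 0.9]
gripper_width: 0.0001
time_s: 14.12
tool_pos: [0.6055, -0.011, 0.2313]
tool_rot: [[1.0, -0.001, 0.003], [-0.003, -0.762, 0.647], [0.001, -0.647, -0.762]]
contact_force: [0.4, -0.7, -0.9]
gripper_width: -0.0001
[ 0.60526197 -0.01096217  0.23108418] [ 0.16007358 -0.3392143   0.92821007]
```

View pics/v4.png

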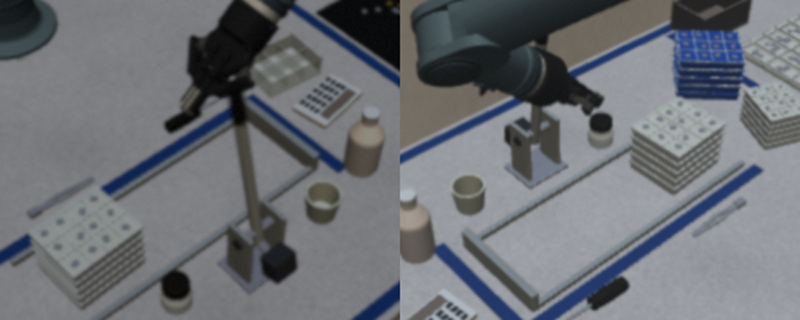

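The barrier is standing upright on its own, with the sleeve at about (238,105) above the hinge, and the fingers are free of it. Next I plan the stack push, with the fingers open across the lane and tilted so the tips lead.

```bash
python3 - <<'E'
from plan import *
from rig import manip
o=manip.get_obs();q=o['joints'];print(q.round(3),o['tool_pos'].round(3))
q,_=plan(q,[.575,-.15,.28],latTool(-.1,.02))
q,_=plan(q,[.599,-.36,.15],latTool(.5,.02))
q,_=plan(q,[.599,-.33,.03],latTool(.5,.02))
q,_=plan(q,[.590,.08,.03],latTool(.5,.02),40)
q,_=plan(q,[.595,-.10,.08],latTool(.5,.02))
E
```

```text
[ 0.084  0.604 -0.693  1.66   1.032  1.689 -0.883] [ 0.605 -0.011  0.231]
7 x [-4.4, 4.3, -21.1] [0.11, -0.003, -0.001] ok True mar 0.281 maxstep 0.133 (lim .163) end [ 0.575  -0.1501  0.2797] mid [ 0.587 -0.086  0.272] q [0.83, 0.34, -0.85, 1.67, 0.37, 1.27, -0.09]
8 x [2.5, 11.9, -29.0] [0.075, -0.0, -0.0] ok True mar 0.528 maxstep 0.093 (lim .163) end [ 0.5986 -0.3598  0.1495] mid [ 0.59  -0.291  0.213] q [1.1, 0.9, -0.79, 1.24, 0.15, 1.44, 0.44]
4 x [0.3, 29.8, -7.8] [-0.001, -0.001, -0.001] ok True mar 0.528 maxstep 0.051 (lim .163) end [ 0.5991 -0.3298  0.0299] mid [ 0.599 -0.337  0.06 ] q [1.08, 1.0, -0.75, 1.34, 0.2, 1.25, 0.45]
40 x [-0.0, 4.9, 9.0] [0.0, 0.0, 0.0] ok True mar 0.614 maxstep 0.02 (lim .163) end [0.5906 0.08   0.03  ] mid [ 0.595 -0.115  0.03 ] q [0.73, 0.8, -0.87, 1.83, 0.12, 0.76, -0.03]
6 x [0.1, -21.7, -22.4] [0.0, 0.0, 0.0] ok True mar 0.601 maxstep 0.05 (lim .163) end [ 0.5947 -0.1003  0.0801] mid [ 0.593 -0.04   0.063] q [0.98, 0.79, -0.87, 1.69, 0.11, 1.02, 0.19]
```

```bash
python3 -m creep '[[0,[-4,4,-21],[0.11,0,0]],[0,[-4,4,-21],[0.11,0,0]],[0,[-4,4,-21],[0.11,0,0]],[0,[-4,4,-21],[0.11,0,0]],[0,[-4,4,-21],[0.11,0,0]],[0,[-4,4,-21],[0.11,0,0]],[0,[-4,4,-21],[0.11,0,0]]]'
python3 -m creep '[[70,[2.5,12,-29],[0.075,0,0]],[70,[2.5,12,-29],[0.075,0,0]],[70,[2.5,12,-29],[0.075,0,0]],[70,[2.5,12,-29],[0.075,0,0]],[70,[2.5,12,-29],[0.075,0,0]],[70,[2.5,12,-29],[0.075,0,0]],[70,[2.5,12,-29],[0.075,0,0]],[70,[2.5,12,-29],[0.075,0,0]],[70,[0,0,0],[0,0,0]],[70,[0,0,0],[0,0,0]]]'
python3 - <<'E'
from plan import *
from h import *
o=manip.get_obs();q=o['joints'];print(q.round(3),o['tool_pos'].round(4))
q,_=plan(q,[.599,-.33,.03],latTool(.5,.02),5)
a=grab('scene','sc5.png')['pixels'][100:340,150:450,::-1];b=grab('side','si5.png')['pixels'][80:320,200:500,::-1]
cv2.imwrite('pics/v5.png',cv2.resize(np.hstack([a,b]),None,fx=1.33,fy=1.33,interpolation=cv2.INTER_CUBIC))
E
```

```text
time_s: 14.8
tool_pos: [0.5776, -0.1483, 0.2836]
tool_rot: [[1.0, 0.006, 0.002], [-0.001, -0.094, 0.996], [0.006, -0.996, -0.094]]
contact_force: [-0.1, -0.9, -0.2]
gripper_width: 0.0003
time_s: 15.63
tool_pos: [0.5926, -0.3613, 0.1417]
tool_rot: [[1.0, -0.003, 0.012], [-0.009, 0.488, 0.873], [-0.009, -0.873, 0.488]]
contact_force: [0.1, -0.3, 0.4]
gripper_width: 0.07
[ 1.118  0.9   -0.787  1.26   0.144  1.423  0.428] [ 0.5926 -0.3613  0.1417]
5 x [1.4, 22.6, -5.5] [-0.002, -0.006, 0.001] ok True mar 0.547 maxstep 0.037 (lim .163) end [ 0.5989 -0.3299  0.03  ] mid [ 0.596 -0.342  0.075] q [1.08, 1.0, -0.75, 1.34, 0.2, 1.25, 0.45]
```

View pics/v5.png

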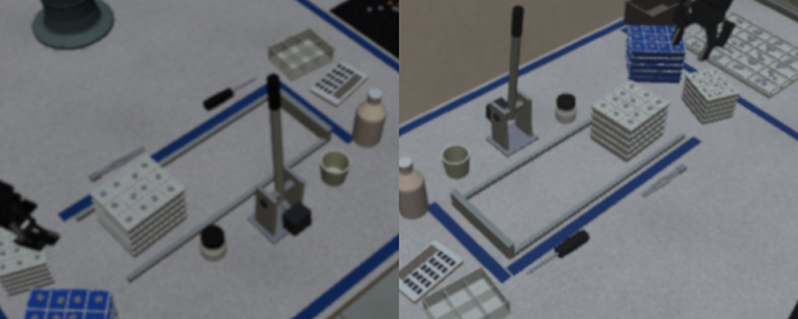

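The barrier stands upright at about (275,90) in the left half. The gripper is close to the smaller look-alike stack at about (20,265), so I check that clearance before going down.

```bash
python3 - <<'E'
from h import *
import pickle
S=pickle.load(open('s0.pkl','rb'))
a=S['scene']['pixels'][250:330,130:200,::-1];b=S['side']['pixels'][120:180,400:470,::-1]
cv2.imwrite('pics/v6.png',np.hstack([cv2.resize(a,(560,640))[:560],cv2.resize(b,(560,480)) [:560] if 0 else cv2.copyMakeBorder(cv2.resize(b,(560,480)),0,80,0,0,0)])[:, :].copy())
im=cv2.imread('pics/v6.png');cv2.imwrite('pics/v6.png',cv2.resize(im,(800,400)))
E
```

```text
(no output)
```

View pics/v6.png

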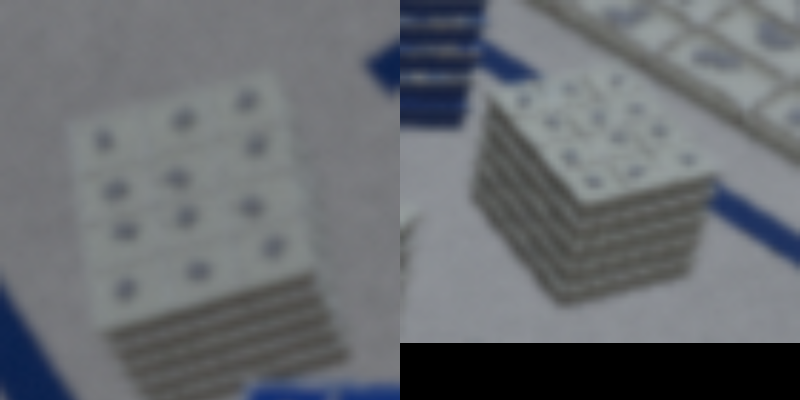

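```bash
python3 - <<'E'
from h import *
import pickle
S=pickle.load(open('s0.pkl','rb'));k=5.714
for z in(.07,.095):
    print(z,[onplane(S['scene'],(130+u/k,250+v/k),z)[:2].round(3).tolist() for u,v in((70,120),(270,70),(312,272),(100,330))])
print([onplane(S['scene'],(130+u/k,250+v/k),0)[:2].round(3).tolist() for u,v in((350,355),(150,400))])
print([onplane(S['side'],(400+(u-400)/k,120+v/k),0)[:2].round(3).tolist() for u,v in((475,200),(562,303),(688,275))])
E
```

```text
0.07 [[0.478, -0.436], [0.509, -0.359], [0.605, -0.393], [0.576, -0.47]]
0.095 [[0.498, -0.437], [0.528, -0.363], [0.622, -0.395], [0.593, -0.471]]
[[0.603, -0.392], [0.569, -0.466]]
[[0.6, -0.39], [0.512, -0.361], [0.483, -0.433]]
```

The look-alike's footprint spans y = -0.36 to -0.47 and it is about 70 mm high, so a strong tilt would crowd it. I'll use a smaller tilt of 0.25 rad and come down between the two stacks at y = -0.292.

```bash
python3 - <<'E'
from plan import *
from rig import manip
o=manip.get_obs();q=o['joints'];print(o['tool_pos'])
q,_=plan(q,[.599,-.292,.14],latTool(.25,.02),5)
q,_=plan(q,[.598,-.292,.03],latTool(.25,.02),6)
q,_=plan(q,[.590,.08,.03],latTool(.25,.02),40)
q,_=plan(q,[.59,.01,.2],latTool(.25,.02),8)
E
```

```text
[ 0.59755371 -0.35635655  0.15054853]
5 x [0.4, 7.0, 10.9] [-0.051, -0.004, 0.002] ok True mar 0.547 maxstep 0.051 (lim .163) end [ 0.599  -0.292   0.1402] mid [ 0.599 -0.317  0.146] q [1.02, 0.72, -0.77, 1.49, 0.26, 1.2, 0.28]
6 x [-0.2, 17.8, -4.5] [-0.0, 0.0, 0.0] ok True mar 0.706 maxstep 0.028 (lim .163) end [ 0.5979 -0.2917  0.0301] mid [ 0.598 -0.292  0.067] q [0.99, 0.84, -0.72, 1.54, 0.33, 1.04, 0.27]
40 x [-0.0, 2.3, 9.0] [-0.0, 0.0, 0.0] ok True mar 0.659 maxstep 0.016 (lim .163) end [0.5902 0.0798 0.0303] mid [ 0.594 -0.097  0.03 ] q [0.54, 0.69, -0.78, 1.84, 0.31, 0.77, -0.3]
8 x [-0.2, -22.7, -3.2] [-0.0, 0.0, 0.0] ok True mar 0.566 maxstep 0.041 (lim .163) end [0.5899 0.0099 0.1999] mid [0.59  0.036 0.136] q [0.77, 0.48, -0.91, 1.74, 0.14, 1.08, -0.12]
```

```bash
python3 -m creep '[[70,[0.4,7,11],[-0.051,-0.004,0.002]],[70,[0.4,7,11],[-0.051,-0.004,0.002]],[70,[0.4,7,11],[-0.051,-0.004,0.002]],[70,[0.4,7,11],[-0.051,-0.004,0.002]],[70,[0.4,7,11],[-0.051,-0.004,0.002]],[70,[0,0,0],[0,0,0]]]'
python3 -m creep '[[70,[0,18,-4.5],[0,0,0]],[70,[0,18,-4.5],[0,0,0]],[70,[0,18,-4.5],[0,0,0]],[70,[0,18,-4.5],[0,0,0]],[70,[0,18,-4.5],[0,0,0]],[70,[0,18,-4.5],[0,0,0]],[70,[0,0,0],[0,0,0]]]'
python3 - <<'E'
from h import *
a=grab('scene','sc7.png')['pixels'][180:340,120:320,::-1];b=grab('side','si7.png')['pixels'][80:240,300:500,::-1]
cv2.imwrite('pics/v7.png',cv2.resize(np.hstack([a,b]),None,fx=2,fy=2,interpolation=cv2.INTER_CUBIC))
o=manip.get_obs();print(o['tool_pos'],o['contact_force'])
E
```

```text
time_s: 16.23
tool_pos: [0.6018, -0.2821, 0.1457]
tool_rot: [[0.999, -0.003, -0.036], [0.035, 0.245, 0.969], [0.006, -0.97, 0.245]]
contact_force: [-0.2, 2.4, 0.2]
gripper_width: 0.0701
time_s: 16.82
tool_pos: [0.5973, -0.2915, 0.0276]
tool_rot: [[1.0, -0.008, -0.021], [0.023, 0.246, 0.969], [-0.003, -0.969, 0.247]]
contact_force: [-1.1, -0.3, -0.4]
gripper_width: 0.0699
[ 0.59968141 -0.29249588  0.03062968] [0.29042916 0.61379534 1.58150868]
```

View pics/v7.png

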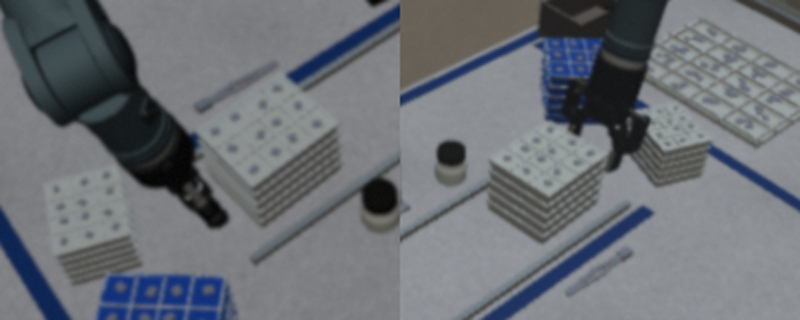

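The fingers are down in the gap, at about (210,210) in the left half, clear of both stacks. I start pushing.

```bash
python3 -m creep '[[70,[0,1.2,5],[0,0,0]],[70,[0,1.2,5],[0,0,0]],[70,[0,1.2,5],[0,0,0]],[70,[0,1.2,5],[0,0,0]],[70,[0,1.2,5],[0,0,0]],[70,[0,1.2,5],[0,0,0]],[70,[0,1.7,7],[0,0,0]],[70,[0,1.7,7],[0,0,0]],[70,[0,1.7,7],[0,0,0]],[70,[0,1.7,7],[0,0,0]]]'
python3 - <<'E'
from h import *
a=grab('scene','sc8.png')['pixels'][180:340,120:320,::-1];b=grab('side','si8.png')['pixels'][80:240,300:500,::-1]
cv2.imwrite('pics/v8.png',cv2.resize(np.hstack([a,b]),None,fx=2,fy=2,interpolation=cv2.INTER_CUBIC))
o=manip.get_obs();print(o['tool_pos'],o['contact_force'])
E
```

```text
time_s: 17.75
tool_pos: [0.5982, -0.2355, 0.0297]
tool_rot: [[1.0, -0.003, -0.017], [0.017, 0.243, 0.97], [0.002, -0.97, 0.243]]
contact_force: [-0.0, -4.5, 1.6]
gripper_width: 0.0698
[ 0.59807449 -0.23158729  0.02963325] [-0.03645689 -1.42990693  0.9810337 ]
```

View pics/v8.png

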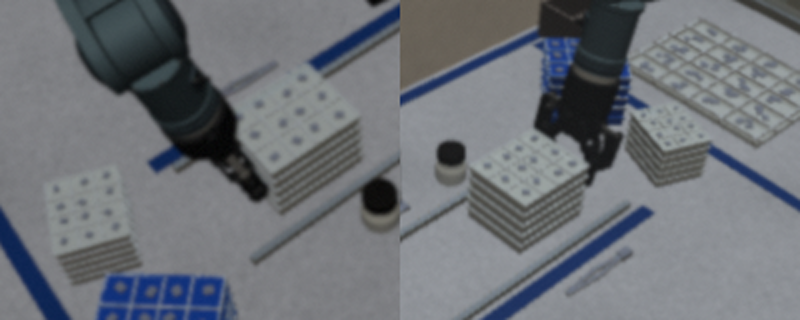

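Contact is made at about 4.5 N of push; the stack slides flat and square. I keep going.

```bash
python3 -m creep '[[70,[0,2,8],[0,0,0]],[70,[0,2.2,9],[0,0,0]],[70,[0,2.2,9],[0,0,0]],[70,[0,2.2,9],[0,0,0]],[70,[0,2.2,9],[0,0,0]],[70,[0,2.2,9],[0,0,0]],[70,[0,2.2,9],[0,0,0]],[70,[0,2.2,9],[0,0,0]],[70,[0,2.2,9],[0,0,0]],[70,[0,2,8],[0,0,0]]]'
python3 - <<'E'
from h import *
a=grab('scene','sc9.png')['pixels'][120:280,180:380,::-1];b=grab('side','si9.png')['pixels'][100:260,240:440,::-1]
cv2.imwrite('pics/v9.png',cv2.resize(np.hstack([a,b]),None,fx=2,fy=2,interpolation=cv2.INTER_CUBIC))
o=manip.get_obs();print(o['tool_pos'],o['contact_force'])
E
```

```text
time_s: 18.68
tool_pos: [0.5953, -0.1412, 0.0296]
tool_rot: [[1.0, -0.006, -0.02], [0.021, 0.247, 0.969], [-0.001, -0.969, 0.247]]
contact_force: [-0.2, -1.7, -1.1]
gripper_width: 0.0704
[ 0.59527526 -0.13883311  0.02999675] [-0.37723174  1.19767777 -0.63232646]
```

View pics/v9.png

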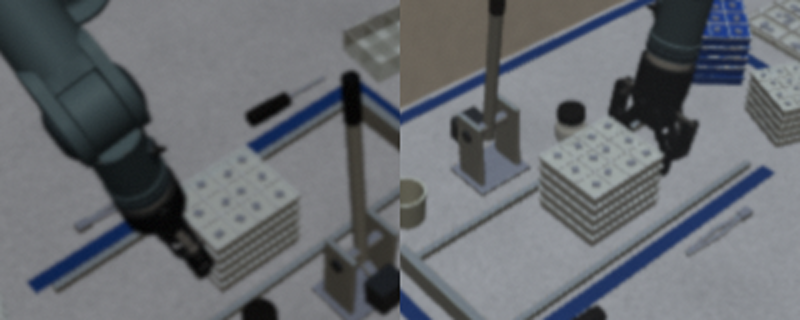

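The stack is square in the lane and still short of the gate, and the barrier is upright. Another stroke.

```bash
python3 -m creep '[[70,[0,2,8],[0,0,0]],[70,[0,2.2,9],[0,0,0]],[70,[0,2.2,9],[0,0,0]],[70,[0,2.2,9],[0,0,0]],[70,[0,2.2,9],[0,0,0]],[70,[0,2.2,9],[0,0,0]],[70,[0,2.2,9],[0,0,0]],[70,[0,2.2,9],[0,0,0]],[70,[0,2.2,9],[0,0,0]],[70,[0,2,8],[0,0,0]]]'
python3 - <<'E'
from h import *
a=grab('scene','sc10.png')['pixels'][120:280,230:430,::-1];b=grab('side','si10.png')['pixels'][120:280,210:410,::-1]
cv2.imwrite('pics/v10.png',cv2.resize(np.hstack([a,b]),None,fx=2,fy=2,interpolation=cv2.INTER_CUBIC))
o=manip.get_obs();print(o['tool_pos'],o['contact_force'])
E
```

```text
time_s: 19.62
tool_pos: [0.594, -0.0514, 0.0307]
tool_rot: [[1.0, -0.005, -0.019], [0.02, 0.246, 0.969], [0.0, -0.969, 0.246]]
contact_force: [0.4, -1.9, -2.0]
gripper_width: 0.0699
[ 0.59403039 -0.04909092  0.03122025] [-0.95857591  0.87763158  0.51081171]
```

View pics/v10.png

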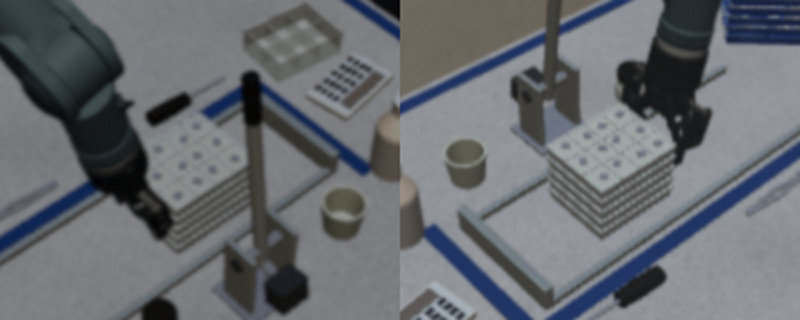

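```bash
python3 - <<'E'
from h import *
import pickle
S=pickle.load(open('s0.pkl','rb'))['side']
for u,v in((548,155),(605,192),(672,148),(615,105)):print(onplane(S,((u-400)/2+210,v/2+120),.095).round(4))
# check with bottom near corner
print(onplane(S,((603-400)/2+210,237/2+120),.0).round(4))
E
```

```text
[0.6277 0.0991 0.095 ]
[0.5316 0.0854 0.095 ]
[ 0.5361 -0.0317  0.095 ]
[ 0.6465 -0.0299  0.095 ]
[ 0.5398  0.0804 -0.    ]
```

The stack's front face is at y = 0.09–0.10 and the stop face is at about 0.20, so about 100–110 mm remain. I push 75 mm at speed and then go slowly.

```bash
python3 -m creep '[[70,[0,2,8],[0,0,0]],[70,[0,2.2,9],[0,0,0]],[70,[0,2.2,9],[0,0,0]],[70,[0,2.2,9],[0,0,0]],[70,[0,2.2,9],[0,0,0]],[70,[0,2.2,9],[0,0,0]],[70,[0,2.2,9],[0,0,0]],[70,[0,2,7],[0,0,0]],[70,[0,1.2,5],[0,0,0]],[70,[0,0.7,3],[0,0,0]]]'
python3 -m creep '[[70,[0,0.7,3],[0,0,0]],[70,[0,0.7,3],[0,0,0]],[70,[0,0.7,3],[0,0,0]],[70,[0,0.7,3],[0,0,0]]]'
python3 - <<'E'
from h import *
a=grab('scene','sc11.png')['pixels'][120:280,230:430,::-1];b=grab('side','si11.png')['pixels'][120:280,210:410,::-1]
cv2.imwrite('pics/v11.png',cv2.resize(np.hstack([a,b]),None,fx=2,fy=2,interpolation=cv2.INTER_CUBIC))
o=manip.get_obs();print(o['tool_pos'],o['contact_force'])
E
```

```text
time_s: 20.55
tool_pos: [0.5922, 0.0281, 0.031]
tool_rot: [[1.0, -0.005, -0.02], [0.021, 0.246, 0.969], [-0.0, -0.969, 0.246]]
contact_force: [-0.4, -1.1, -1.3]
gripper_width: 0.0699
time_s: 20.88
tool_pos: [0.5924, 0.0388, 0.0311]
tool_rot: [[1.0, -0.004, -0.018], [0.019, 0.246, 0.969], [0.0, -0.969, 0.246]]
contact_force: [-0.4, -3.0, -1.9]
gripper_width: 0.07
[0.59235525 0.03995979 0.03143004] [-0.0668703  -1.01209443 -0.69015402]
```

View pics/v11.png

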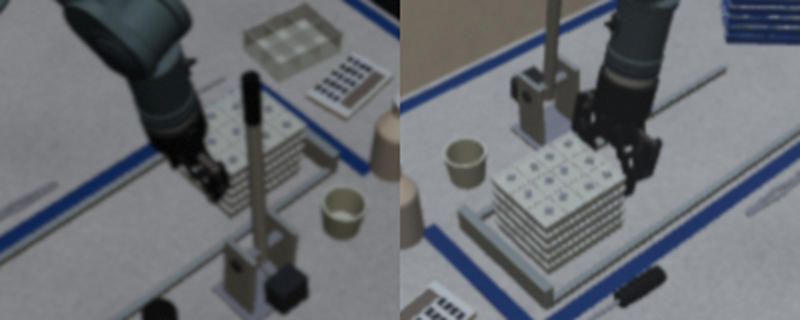

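About 10–15 mm is left, judging by the gap at (500,225) in the right half. I finish at 3 mm per row and watch the force for the stop.

```bash
python3 -m creep '[[70,[0,0.7,3],[0,0,0]],[70,[0,0.7,3],[0,0,0]],[70,[0,0.7,3],[0,0,0]]]';python3 -m creep '[[70,[0,0.7,3],[0,0,0]]]' | sed -n '1,2p;6p;/force/p';python3 - <<'E'
from h import *
o=manip.get_obs();print(o['tool_pos'],o['contact_force'])
b=grab('side','si12.png')['pixels'][120:280,210:410,::-1]
cv2.imwrite('pics/v12.png',cv2.resize(b,None,fx=3,fy=3,interpolation=cv2.INTER_CUBIC))
E
```

```text
time_s: 21.23
tool_pos: [0.5925, 0.0479, 0.0315]
tool_rot: [[1.0, -0.004, -0.018], [0.019, 0.245, 0.969], [0.001, -0.969, 0.245]]
contact_force: [0.2, -2.5, -1.4]
gripper_width: 0.07
time_s: 21.32
tool_pos: [0.5922, 0.0516, 0.0315]
contact_force: [0.0, -1.9, -1.9]
[0.59218016 0.05156414 0.03147528] [ 1.78384533e-03 -1.93912442e+00 -1.88579329e+00]
```

View pics/v12.png

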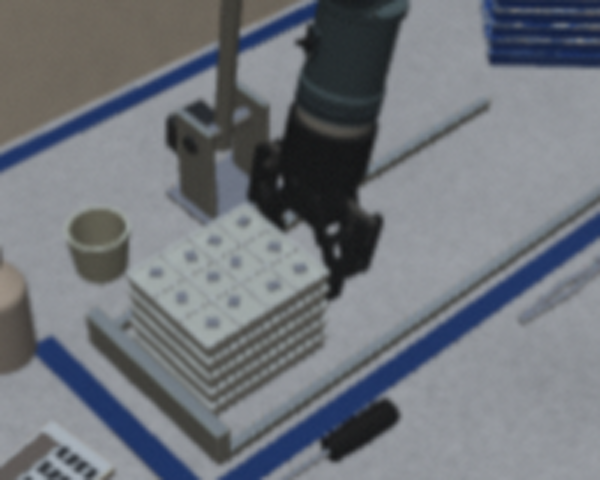

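No contact yet, so I continue.

```bash
python3 -m creep '[[70,[0,0.7,3],[0,0,0]],[70,[0,0.7,3],[0,0,0]],[70,[0,0.5,2],[0,0,0]]]'|grep -E 'pos|force';python3 -m creep '[[70,[0,0.5,2],[0,0,0]],[70,[0,0.5,2],[0,0,0]]]'|grep -E 'pos|force'
```

```text
tool_pos: [0.592, 0.06, 0.0317]
contact_force: [0.4, -2.2, -1.8]
tool_pos: [0.5922, 0.0623, 0.0315]
contact_force: [-0.2, -7.9, 2.3]
```

```bash
python3 -m creep '[[70,[0,0.5,2],[0,0,0]],[70,[0,0.5,2],[0,0,0]]]'|grep -E 'pos|force'
```

```text
tool_pos: [0.5922, 0.0625, 0.0315]
contact_force: [-2.6, -13.4, 7.2]
```

The TCP has stalled at y = 0.0625 and the force has risen to 13 N, so the stack is on the stop. I back off along the lane.

```bash
python3 -m creep '[[70,[0,-0.7,-3],[0,0,0]],[70,[0,-0.7,-3],[0,0,0]],[70,[0,-2,-8],[0,0,0]],[70,[0,-5,-20],[0,0,0]],[70,[0,-5,-20],[0,0,0]],[70,[0,-5,-20],[0,0,0]],[70,[0,-30,-8],[0,0,0]],[70,[0,-30,-8],[0,0,0]],[70,[0,-30,-8],[0,0,0]],[70,[0,-30,-8],[0,0,0]]]'
python3 -m creep '[[70,[0,-25,-20],[0,0,0]],[70,[0,-25,-20],[0,0,0]],[70,[0,-25,-20],[0,0,0]],[70,[0,0,0],[0,0,0]],[70,[0,0,0],[0,0,0]]]'
python3 - <<'E'
from h import *
a=grab('scene','sc13.png')['pixels'][120:280,230:430,::-1];b=grab('side','si13.png')['pixels'][120:280,210:410,::-1]
cv2.imwrite('pics/v13.png',cv2.resize(np.hstack([a,b]),None,fx=2,fy=2,interpolation=cv2.INTER_CUBIC))
cv2.imwrite('pics/v13b.png',cv2.resize(b,None,fx=4,fy=3.75,interpolation=cv2.INTER_CUBIC))
o=manip.get_obs();print(o['tool_pos'],o['contact_force'],o['time_s'])
E
```

```text
time_s: 22.78
tool_pos: [0.5943, -0.0681, 0.141]
tool_rot: [[1.0, -0.005, -0.02], [0.021, 0.248, 0.968], [0.0, -0.969, 0.248]]
contact_force: [1.0, -0.5, 0.9]
gripper_width: 0.0698
time_s: 23.2
tool_pos: [0.5972, -0.1474, 0.199]
tool_rot: [[1.0, -0.0, -0.016], [0.016, 0.246, 0.969], [0.004, -0.969, 0.246]]
contact_force: [0.2, 0.4, -0.5]
gripper_width: 0.0699
[ 0.59560345 -0.14354624  0.19730101] [-0.76347921  0.4211482  -0.90924919] 23.3
```

View pics/v13.png

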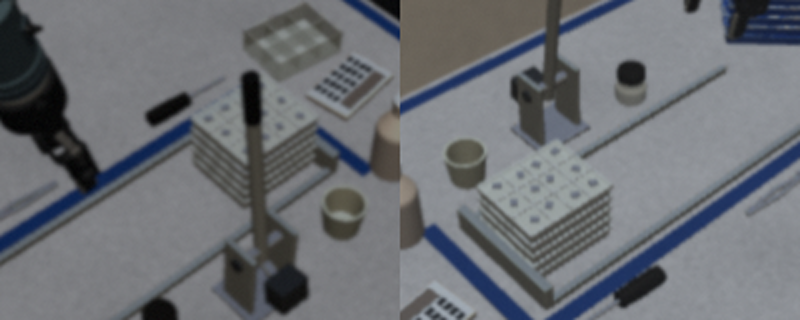

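View pics/v13b.png

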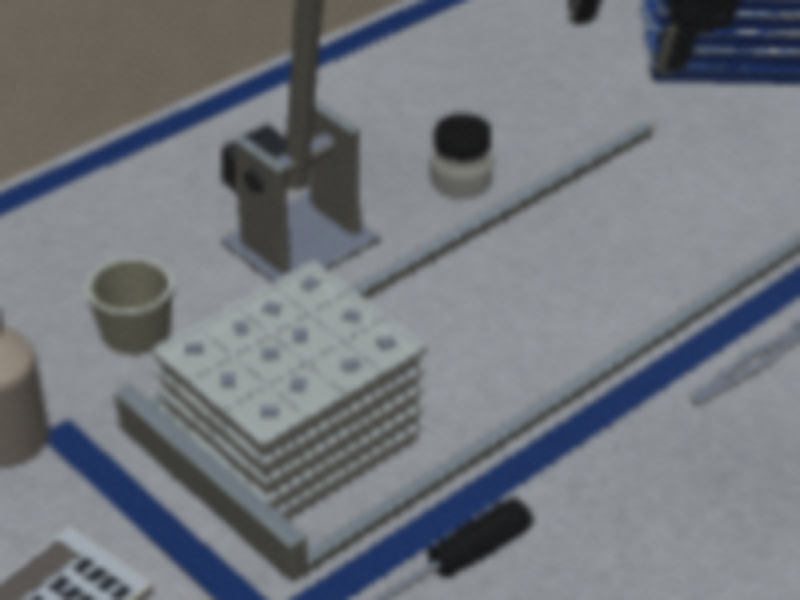

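```bash
python3 - <<'E'
from h import *
import pickle
S=pickle.load(open('s0.pkl','rb'))
C=[onplane(S['side'],(210+u/4,120+v/3.75),.095) for u,v in((157,352),(265,443),(425,347),(318,262))]
C2=[onplane(S['scene'],(230+u/2,120+v/2),.095) for u,v in((190,122),(248,175),(316,128),(262,78))]
print(np.round(C,3).tolist(),np.mean(C,0).round(4));print(np.round(C2,3).tolist(),np.mean(C2,0).round(4))
# barrier end in both: sleeve top
def tri(a,b):
    A=[];B=[]
    for s,uv in((S['scene'],a),(S['side'],b)):
        R,t=cam(s);o=-R.T@t;d=R.T@ray(s,uv);d/=np.linalg.norm(d);M=np.eye(3)-np.outer(d,d);A.append(M);B.append(M@o)
    return np.linalg.solve(sum(A),sum(B))
b=cv2.imread('pics/si13.png')[40:130,240:330];cv2.imwrite('pics/v14.png',cv2.resize(b,None,fx=5,fy=5))
E
```

```text
[[0.637, 0.201, 0.095], [0.531, 0.197, 0.095], [0.535, 0.071, 0.095], [0.641, 0.071, 0.095]] [0.5859 0.1348 0.095 ]
[[0.545, 0.061, 0.095], [0.661, 0.059, 0.095], [0.657, 0.18, 0.095], [0.543, 0.188, 0.095]] [0.6015 0.122  0.095 ]
```

View pics/v14.png

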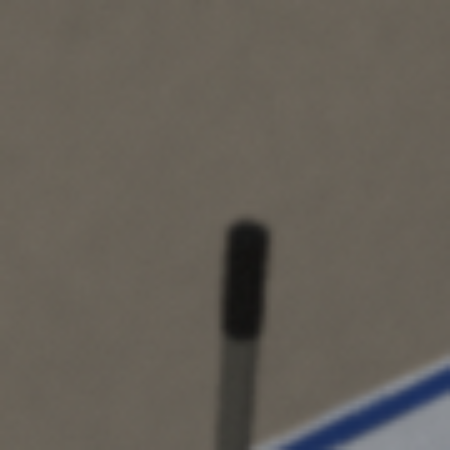

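```bash
python3 - <<'E'
from h import *
import pickle
S=pickle.load(open('s0.pkl','rb'))
A=[];B=[]
for n,uv in(('scene',(355,158)),('side',(289,86))):
    s=S[n];R,t=cam(s);o=-R.T@t;d=R.T@ray(s,uv);d/=np.linalg.norm(d);M=np.eye(3)-np.outer(d,d);A.append(M);B.append(M@o)
P=np.linalg.solve(sum(A),sum(B));print(P,np.arctan2(P[2]-.085,.752-P[0]))
o=manip.get_obs();print(o['time_s'],o['qd'].round(3),o['contact_force'].round(2))
manip.sign_off()
E
```

```text
[0.71843315 0.00333471 0.34117214] 1.4405062274923721
23.3 [-0.019  0.005 -0.01   0.022  0.004  0.002 -0.001] [-0.76  0.42 -0.91]
the job is handed in; nothing more can be done
```

I pushed the barrier up past its balance point with closed fingers from below, and it swung on and stayed up. Then, with the fingers open, I pushed the larger clear stack through the gate to the end stop. I backed clear and handed the job in at 23.3 s of the 67 s allowed.

**Last checks:**
- **Barrier:** the raised end triangulates to z = 341 mm, which makes the arm angle about 1.44 rad (1.3 is needed).
- **Stack:** it stalled against the stop as the push force rose to about 13 N, and it looks flat and square in the lane in both cameras.
- **Other things:** I saw no sign that any bystander or look-alike had moved. This was by eye in the pictures, not measured.
- **Robot:** the gripper is well clear of everything, and the force reading is only noise.

**What disagreed or failed:**
- **Stack position:** the two cameras differ by about 15 mm. The side view gives a centre of (0.586, 0.135) and the scene view (0.602, 0.122). They differed by a similar amount at the start, so I relied on the stall and on each view's gap to the stop, at most about 5 mm.
- **First approach:** my first try at the barrier, tilting forward close to the base, ran into the limits of joints 2, 3 and 4. Readings there went up to 1 mrad past the stated range, for example 2.501 rad on joint 4, within rounding. I unwound the arm and came in from the side instead.

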